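# Load the battery test carousel from the lane rack

## Robot

A 7-joint arm with a two-finger parallel gripper is mounted at the origin on a cart in front of the work surface, level with it; the furniture and walls round the work are solid. World frame = base frame: x ahead of the robot, y to its left, z up, the work surface at z = 0. Lengths are in m, angles in degrees, forces in N, time in s.
With the tool pointing down it reaches from about 0.425 to 0.875 m from the base axis. Payload 4.7 kg.
Tool frame: the origin (TCP) lies at the very end of the fingers, on their centre line; the grasp point (between the pads) lies 19 mm behind it; z points along the fingers, y is the line along which they close (so a half turn about z gives the same grasp; the last joint's range is limited). The gripper opens to 87 mm and grips with 3 to 60 N. Pads are 19 mm wide; open, the fingers measure 117 mm over their backs; the gripper's body (75 mm by 190 mm) begins 51 mm behind the grasp point.
Start: joints at [64.979, 18.392, -4.016, 83.108, 1.295, 78.541, -3.26], TCP at [0.283, -0.585, 0.191] pointing down, gripper open.
Joint ranges: [-163.93, 163.93], [-17.29, 119.83], [-79.2, 71.16], [3.27, 140.29], [-89.18, 269.18], [5.43, 117.66], [-154.24, 154.24]. Speed limits (degrees/s): [147.25, 147.25, 180, 180, 180, 180, 180].

## Interface

Orientations are given as [roll, pitch, yaw] about the fixed x, y, z axes, in that order (R = Rz(yaw) Ry(pitch) Rx(roll)).
In Python, from cell import get_obs, eyes, env gives the robot as it stands.
- The arm moves only by the tool servo_tool, never from a script. Its argument "series" is a list that holds one entry, the list of rows, each a list of 7 numbers: the shift along the tool's x, y, z in units of 300 mm (1.0 is 300 mm), then the turn, a rotation vector about the tool's x, y, z in units of pi rad (1.0 is pi rad), then the opening, from 0 (shut) to 1 (fully open). In form: [[[tx, ty, tz, wx, wy, wz, gripper], ...]]. A call has 1 to 12 rows; each row is the pose to reach, as a shift and turn from the pose commanded when the call began, along the tool's axes at that moment, turning the shorter way round; what a row does not reach only later rows make up. A row lasts 1/12 s, in which the tool goes at most 41.7 mm and 7.16 degrees, less where a joint would pass 70% of its speed; a pose out of reach is approached as far as the arm can. A call with a number of a shift or a turn outside -1 to 1 is refused whole. A call with a gripper value outside its range is refused whole. The fingers move at their own pace and stop on an object; "grip_force" is the grip in N (left out, the last holds). Time passes only in rows, so rows that repeat a pose let the fingers close. It gives the time, the measured TCP pose, the force, the opening and the grip force at its end, in the units of the state.
- get_obs(): the state, without advancing time (a new reading comes with each control period).
- eyes.read_camera(name): name is "side" or "top"; returns a dict with "frame" (400x640x3 uint8, red, green, blue), "depth" (400x640 float32, m along the optical axis (not along the pixel's ray), 0 where there is no reading), "fx", "fy", "cx", "cy" (pixels), "distortion" ([k1, k2, p1, p2, k3] as OpenCV has them; the pictures are not rectified), "origin" and "rotation" of the camera in the world. Camera axes: x right, y down, z forward; pixel columns grow to the right and rows downward; lengths in m; the calibration is good to about 2 mm. A picture is of the moment at which its call begins.
- env.sign_off(): hands the job in; it is judged then, once.
The state is a dict: "time_s": time; "qpos": joint angles; "joint_velocities": joint speeds; "effort": joint torques, N m; "tool_pos": TCP position; "tool_rot": TCP orientation; "force": force on the tool from outside, world axes, zero at the start; "wrist_torque": the same for the moment, N m; "grip_width": finger opening in m; "grasp_force": force on a finger pad.
Only numpy, scipy, OpenCV 4.12 (cv2) and the standard library are available. Lean on these libraries where they do the work, as an engineer would, in place of code of your own. Each camera call takes 0.05 s, during which the arm holds its last target. There are 200 camera calls.

## Task

First turn the white test disc, pushing it round by its pins, until its black notch faces the red mark on the base. Then bring every phone battery over from the lane rack: slide it forward along its lane until its front part hangs over the rack's front edge, take it by the overhanging part, and lay it flat in a free cradle of the disc, one battery to a cradle. Leave the notch facing the mark, and do not disturb the solder reel, the blue box or the brush.

Things in the scene. Friction and masses are not known exactly. Their poses are not given: they have to be found in the camera images.
- rack: fixed aluminium rack, 135 deep x 188 wide x 45 mm high, three lanes side by side. Origin: middle of its front edge, on the bench; x along the lanes to the rear, y to its left, z up. Lanes 52 mm wide between 8 mm ribs 7 mm high (no room for fingers beside a battery there), centred at y = +60, 0, -60 mm; floor at z = 45 mm; open at the front (x = 0) and rear (x = 135 mm).
- rack_front (a point): middle of the rack's front edge at lane floor height; axes as the rack's. Past this edge both sides of a battery are free; it tips off when more than half (31 mm) hangs over. At the start the batteries lie tail to the rear, front ends 9 to 36 mm behind the edge.
- battery_a_mid (a point): flat black phone battery, hard body 46 x 62 x 4 mm, 48 g, with a soft orange ribbon tail about 17 mm long at one short end (the tail offers no resistance: push on the hard end). This point is the centre of the hard body, half-way up; at the start it lies in the rack's left (y = +60 mm) lane. x runs across the 46 mm width, y along the 62 mm length away from the tail, z up when it lies label side up. May be absent (None).
- battery_b_mid (a point): flat black phone battery, hard body 46 x 62 x 4 mm, 48 g, with a soft orange ribbon tail about 17 mm long at one short end (the tail offers no resistance: push on the hard end). This point is the centre of the hard body, half-way up; at the start it lies in the rack's middle (y = 0) lane. x runs across the 46 mm width, y along the 62 mm length away from the tail, z up when it lies label side up. May be absent (None).
- battery_c_mid (a point): flat black phone battery, hard body 46 x 62 x 4 mm, 48 g, with a soft orange ribbon tail about 17 mm long at one short end (the tail offers no resistance: push on the hard end). This point is the centre of the hard body, half-way up; at the start it lies in the rack's right (y = -60 mm) lane. x runs across the 46 mm width, y along the 62 mm length away from the tail, z up when it lies label side up. May be absent (None).
- battery_a: the same battery; origin 9 mm from its centre towards the tail, on its underside; axes as its centre point.
- battery_b: the same battery; origin 9 mm from its centre towards the tail, on its underside; axes as its centre point.
- battery_c: the same battery; origin 9 mm from its centre towards the tail, on its underside; axes as its centre point.
- station: fixed grey round base of the test carousel, 260 mm across, 12 mm high; origin at its centre on the bench. The disc turns about its vertical axis; the red mark lies on its -x side.
- test_disc (a joint): angle (rad) of the white disc, 232 mm across, top 26 mm above the bench: 0 when its notch faces the red mark, growing counter-clockwise seen from above, stops at +-1.7. It turns stiffly (about 0.12 N m) and stays where it is left. At the start it is 0.45 to 1.25.
- mark (a point): red mark on the fixed base, 123 mm from the axis, 12 mm above the bench.
- notch (a point): black notch at the disc's rim, 116 mm from its axis, at the height of the disc's top.
- pin_mid (a point): middle one of three upright steel pins on the disc opposite the notch: 12 mm thick, 30 mm tall above the disc (this point 18 mm above it), 90 mm from the axis; the others stand 0.7 rad to either side at the same radius. Push a pin sideways to turn the disc. Axes as the disc's: -x points to the notch.
- cradle_front (a point): where a battery's centre comes to lie in the cradle beside the notch, 62 mm from the axis; battery along x, outer end at -x. Platform 34 mm wide, 14 mm above the disc: fingers may reach 14 mm below the battery's sides. Stops rise 7 mm at both ends (71 mm apart) and beside the inner half (54 mm apart); grip at the outer half. Either way round will do. Axes as the disc's.
- cradle_left (a point): where a battery's centre comes to lie in the cradle on the disc's +y side, 62 mm from the axis; battery along y, outer end at +y. Platform 34 mm wide, 14 mm above the disc: fingers may reach 14 mm below the battery's sides. Stops rise 7 mm at both ends (71 mm apart) and beside the inner half (54 mm apart); grip at the outer half. Either way round will do. Axes as the disc's.
- cradle_right (a point): where a battery's centre comes to lie in the cradle on the disc's -y side, 62 mm from the axis; battery along y, outer end at -y. Platform 34 mm wide, 14 mm above the disc: fingers may reach 14 mm below the battery's sides. Stops rise 7 mm at both ends (71 mm apart) and beside the inner half (54 mm apart); grip at the outer half. Either way round will do. Axes as the disc's.
- solder_reel: teal reel of solder standing on its flange, 77 x 57 x 32 mm, origin at its foot; leave alone.
- flash_box: blue programmer box, 57 x 88 x 42 mm, origin at its foot; leave alone.
- brush: black antistatic brush lying flat, 140 x 18 x 13 mm, origin at its underside, on a fixed 3 mm thick brown mat that covers the bench to the right of y = -0.40 m; leave alone.

How it is judged (in metres and radians):
On the way, in this order (a step that is already met when the one before it is completed fails the run):
1. the notch of the disc faces the red mark (within 0.08 rad), disc at rest (value of joint test_disc between -0.08 and 0.08 rad and velocity of joint test_disc between -0.05 and 0.05 rad/s), for 0.2 s.
2. a battery lies level in its lane with 12 to 35 mm of its hard body hanging over the rack's front edge (((x of battery_a_mid in the frame of rack_front between -0.004 and 0.019 m and z of battery_a_mid in the frame of rack_front between -0.002 and 0.006 m and angle between battery_a_mid's own z axis and vertical below 0.12 rad and y of battery_a_mid in the frame of rack_front between -0.09 and 0.09 m and linear speed of battery_a below 0.02 m/s) or (x of battery_b_mid in the frame of rack_front between -0.004 and 0.019 m and z of battery_b_mid in the frame of rack_front between -0.002 and 0.006 m and angle between battery_b_mid's own z axis and vertical below 0.12 rad and y of battery_b_mid in the frame of rack_front between -0.09 and 0.09 m and linear speed of battery_b below 0.02 m/s) or (x of battery_c_mid in the frame of rack_front between -0.004 and 0.019 m and z of battery_c_mid in the frame of rack_front between -0.002 and 0.006 m and angle between battery_c_mid's own z axis and vertical below 0.12 rad and y of battery_c_mid in the frame of rack_front between -0.09 and 0.09 m and linear speed of battery_c below 0.02 m/s))), for 0.2 s.
At the end, for the whole second after the job is handed in: Every battery present lies flat and still in a cradle of the disc (centre within 9 mm, along the cradle within 0.3 rad, level within 0.12 rad), one to a cradle, and the notch faces the red mark within 0.08 rad (value of joint test_disc between -0.08 and 0.08 rad and ((distance between battery_a_mid and cradle_front below 0.009 m and angle between the y axis of battery_a_mid and the x axis of cradle_front, either way round below 0.3 rad) or (distance between battery_a_mid and cradle_left below 0.009 m and angle between the y axis of battery_a_mid and the y axis of cradle_left, either way round below 0.3 rad) or (distance between battery_a_mid and cradle_right below 0.009 m and angle between the y axis of battery_a_mid and the y axis of cradle_right, either way round below 0.3 rad)) and angle between each of battery_a_mid, battery_b_mid, battery_c_mid's own z axis and vertical below 0.12 rad and linear speed of each of battery_a, battery_b, battery_c below 0.02 m/s and ((distance between battery_b_mid and cradle_front below 0.009 m and angle between the y axis of battery_b_mid and the x axis of cradle_front, either way round below 0.3 rad) or (distance between battery_b_mid and cradle_left below 0.009 m and angle between the y axis of battery_b_mid and the y axis of cradle_left, either way round below 0.3 rad) or (distance between battery_b_mid and cradle_right below 0.009 m and angle between the y axis of battery_b_mid and the y axis of cradle_right, either way round below 0.3 rad)) and ((distance between battery_c_mid and cradle_front below 0.009 m and angle between the y axis of battery_c_mid and the x axis of cradle_front, either way round below 0.3 rad) or (distance between battery_c_mid and cradle_left below 0.009 m and angle between the y axis of battery_c_mid and the y axis of cradle_left, either way round below 0.3 rad) or (distance between battery_c_mid and cradle_right below 0.009 m and angle between the y axis of battery_c_mid and the y axis of cradle_right, either way round below 0.3 rad))); the robot touches nothing.
It fails at once if the solder reel is shifted more than 4 cm (distance of solder_reel from where it was at the start of the episode above 0.04 m).
It fails at once if the blue box is shifted more than 4 cm (distance of flash_box from where it was at the start of the episode above 0.04 m).
It fails at once if the brush is shifted more than 4 cm (distance of brush from where it was at the start of the episode above 0.04 m).
Of battery_a, battery_b, battery_c only 2 to 3 are there at a start; the rules pass over those that are not, and their reading is None.
At some moment in a run one of battery_a, battery_b, battery_c may be knocked a few centimetres aside while the robot is not near it.
Once in a run the grip may slacken for a moment while it holds something.
It also fails if it takes over 210 s, if anything falls off the work surface, if the arm or the gripper's body presses on something with over 40 N, if the wrist force passes 120 N, or if a joint passes its speed limit or range.

## Working session

There is one attempt and no reset: what is moved stays moved. The work goes in short steps, Python scripts to look and compute and a tool call to move; the robot and the scene stay as the last step left them, time stands still between calls to the robot, and variables do not carry over. Pictures are saved under pics/ and viewed, at most 14 in all, crops included, and the job is handed in when it is done.

Besides the shell and the picture viewer there is one more tool, called after "Call:" as a command line: name --argument value ..., lists and objects as JSON in quotes. servo_tool: Moves the arm, as the interface text tells. Shifts and turns lie within -1 to 1; 1 stands for 300 mm of shift or pi rad of turn. Its arguments: {"type":"object","properties":{"series":{"type":"array"},"grip_force":{"type":"number"}},"required":["series"]}

```bash
mkdir -p pics; ls
python3 - <<'E'
from cell import get_obs, eyes, env
import cv2,numpy as np
print(get_obs())
for n in("top","side"):
    c=eyes.read_camera(n); cv2.imwrite(f"pics/{n}0.png",c["frame"][:,:,::-1])
    print(n,{k:np.round(c[k],4).tolist() for k in c if k not in("frame","depth")})
E
```

```text
pics
{'time_s': 0.0, 'qpos': array([64.97809356, 18.44007361, -4.01709569, 83.17737558,  1.29755296,
       78.54065766, -3.26091672]), 'joint_velocities': array([ 0.09513447, -0.05715992, -0.06517002, -0.01410902, -0.09543078,
        0.04536732,  0.03563181]), 'effort': array([ 1.52195648e-04, -4.91282701e+01, -4.04270198e-01, -3.12522376e+01,
       -6.42093318e-02,  4.38585004e-02,  1.80619727e-04]), 'tool_pos': array([ 0.28287716, -0.5845107 ,  0.18942865]), 'tool_rot': array([-1.79887290e+02,  7.87512305e-03,  2.58327960e+01]), 'force': array([ 0.43868785, -0.668728  ,  0.37822908]), 'wrist_torque': array([-0.03930566,  0.00796454,  0.02774995]), 'grasp_force': 0.0, 'grip_width': 0.08716469149980838}
top {'fx': 493.6162, 'fy': 493.6162, 'cx': 321.9952, 'cy': 193.2584, 'distortion': [-0.0345, 0.0, 0.0, 0.0, 0.0], 'origin': [0.2334, -0.0709, 1.4674], 'rotation': [-167.9199, 0.303, -92.5652]}
side {'fx': 516.602, 'fy': 516.602, 'cx': 326.1718, 'cy': 200.634, 'distortion': [0.0042, 0.0, 0.0, 0.0, 0.0], 'origin': [0.8124, -1.2363, 1.3467], 'rotation': [-136.0503, 0.0137, 13.9407]}
```

View pics/top0.png

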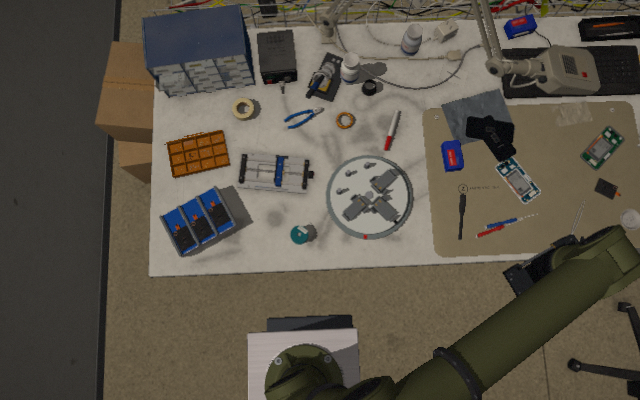

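View pics/side0.png

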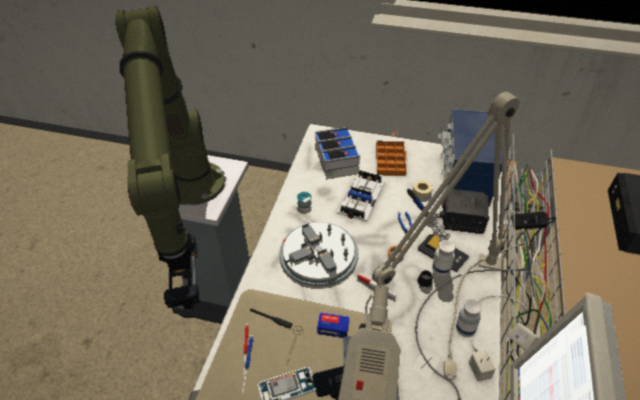

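The top view shows the disc at about (370,197), the rack at (203,222), the reel at (302,234) and the blue box at (452,155). Next I'll zoom in on the rack and disc.

```bash
cat > h.py <<'E'
from cell import get_obs, eyes, env
import cv2,numpy as np
from scipy.spatial.transform import Rotation as R
def cam(n):
    c=eyes.read_camera(n)
    c["K"]=np.array([[c["fx"],0,c["cx"]],[0,c["fy"],c["cy"]],[0,0,1.]])
    c["D"]=np.array(c["distortion"],float); r=np.array(c["rotation"],float)
    c["R"]=r if r.shape==(3,3) else R.from_euler("xyz",r,degrees=True).as_matrix()
    c["o"]=np.array(c["origin"]); return c
def ray(c,uv,z):
    p=cv2.undistortPoints(np.array(uv,float).reshape(-1,1,2),c["K"],c["D"])[:,0]
    d=np.c_[p,np.ones(len(p))]@c["R"].T
    return c["o"]+d*((z-c["o"][2])/d[:,2])[:,None]
def proj(c,P):
    P=(np.array(P,float).reshape(-1,3)-c["o"])@c["R"]
    return cv2.projectPoints(P,np.zeros(3),np.zeros(3),c["K"],c["D"])[0][:,0]
def crop(c,x0,y0,w,h,s,name):
    cv2.imwrite(name,cv2.resize(c["frame"][y0:y0+h,x0:x0+w,::-1],None,fx=s,fy=s,interpolation=cv2.INTER_CUBIC))
def hsv(c): return cv2.cvtColor(c["frame"],cv2.COLOR_RGB2HSV)
E
python3 - <<'E'
from h import *
c=cam("top"); crop(c,150,140,130,120,6,"pics/a.png"); crop(c,320,145,100,100,6,"pics/b.png")
# depth of rack top / disc
def w(u,v):
    d=c["depth"][v,u]; p=cv2.undistortPoints(np.array([[[u,v]]],float),c["K"],c["D"])[0,0]
    return c["o"]+c["R"]@(np.array([p[0],p[1],1])*d)
for q in [(203,222),(370,160),(365,237),(302,234),(452,155),(290,172)]: print(q,w(*q).round(3))
E
```

```text
(203, 222) [0.467 0.273 0.05 ]
(370, 160) [ 0.64  -0.228  0.021]
(365, 237) [ 0.407 -0.199  0.009]
(302, 234) [ 0.422 -0.013  0.026]
(452, 155) [ 0.638 -0.472  0.044]
(290, 172) [0.612 0.016 0.024]
```

View pics/a.png

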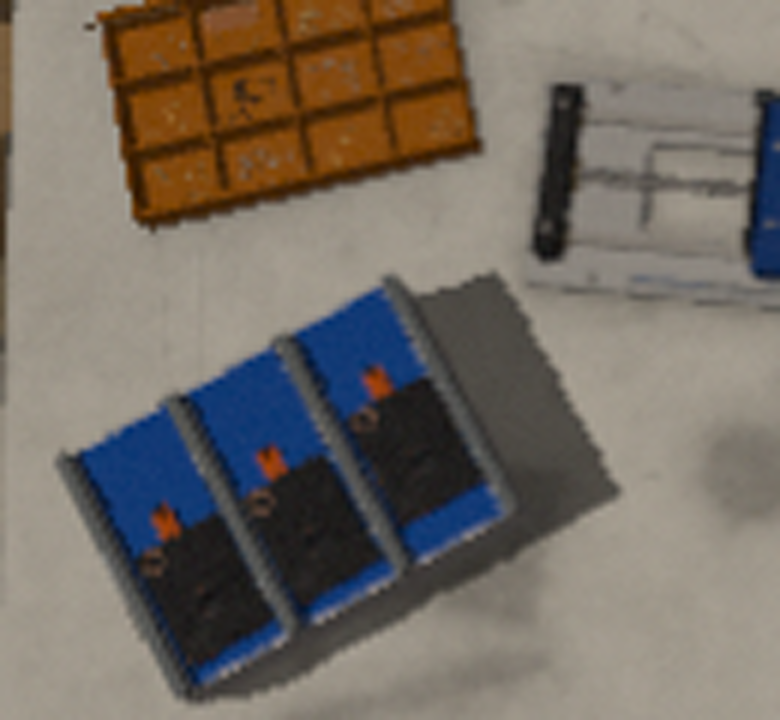

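View pics/b.png

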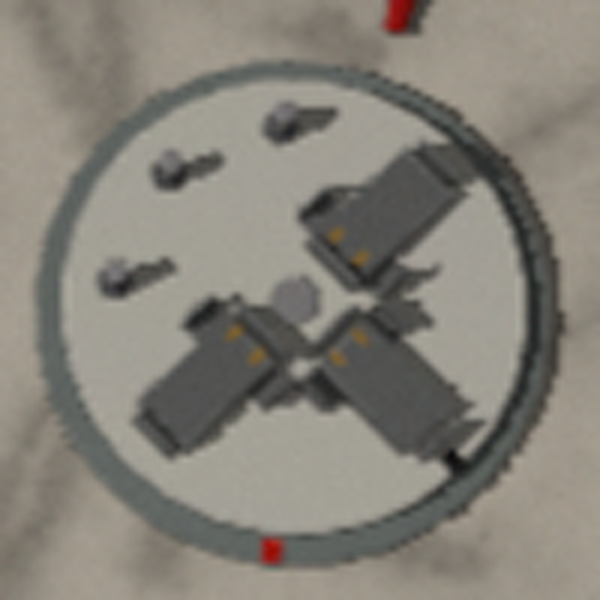

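The rack's front edge faces the robot. All three batteries (a, b, c) are present, with their tails to the rear. On the disc the notch is about 50° counter-clockwise of the red mark, and the pins are at the upper left. I'll measure them now.

```bash
cat >> h.py <<'E'
def fit2d(src,dst):
    ms,md=src.mean(0),dst.mean(0); S=(src-ms).T@(dst-md); a=np.arctan2(S[0,1]-S[1,0],S[0,0]+S[1,1])
    M=np.array([[np.cos(a),-np.sin(a)],[np.sin(a),np.cos(a)]]); return a,md-M@ms,(src@M.T+(md-M@ms))-dst
def cc(m,k=1):
    n,l,s,ce=cv2.connectedComponentsWithStats(m.astype(np.uint8)); i=1+np.argsort(-s[1:,4])[:k]
    return [(s[j,4],ce[j],l==j) for j in i]
def rack_xy(RA,RO,p): # world xy -> rack xy
    M=np.array([[np.cos(RA),-np.sin(RA)],[np.sin(RA),np.cos(RA)]]); return (np.atleast_2d(p)-RO)@M
def bats(c,RA,RO):
    f=c["frame"].astype(int); out={}
    V,U=np.mgrid[0:400,0:640]; P=ray(c,np.c_[U.ravel(),V.ravel()],.049)[:,:2]
    r=rack_xy(RA,RO,P).reshape(400,640,2)
    for n,y in zip("abc",(.06,0,-.06)):
        m=(f.max(2)<75)&(abs(r[...,1]-y)<.026)&(r[...,0]>-.06)&(r[...,0]<.135)
        m=cv2.morphologyEx(m.astype(np.uint8),cv2.MORPH_OPEN,np.ones((3,3)))
        q=cc(m)
        if q and q[0][0]>100:
            pts=r[q[0][2]]; out[n]=(q[0][0],np.percentile(pts[:,0],[1,50,99]).round(4),pts.mean(0).round(4))
    return out
E
python3 - <<'E'
from h import *
c=cam("top"); H=hsv(c)
up=lambda p,o:(np.array(p)+.5)/6-.5+np.array(o)
co=ray(c,up([(190,690),(65,457),(393,278),(513,507)],(150,140)),.052)[:,:2]
a,t,res=fit2d(np.array([(0,.094),(.135,.094),(.135,-.094),(0,-.094)]),co); print("rack",a,t,res.round(4).tolist())
for k,v in bats(c,a,t).items(): print(k,v)
m=(H[...,0]<8)|(H[...,0]>172); m&=(H[...,1]>150)&(H[...,2]>100); m[:230]=0; m[:,:350]=0;m[:,380:]=0;m[245:]=0
s=cc(m)[0]; mark=ray(c,s[1],.012)[0]; print("mark",s[:2],mark)
# white disc: hull -> circle
f=c["frame"].astype(int)
m=(f.min(2)>140); sub=np.zeros_like(m); sub[145:245,320:420]=m[145:245,320:420]
V,U=np.mgrid[0:400,0:640]; P=ray(c,np.c_[U.ravel(),V.ravel()],.026)[:,:2].reshape(400,640,2)
print("white px at disc", f[160,370],f[200,400],f[150,325])
sub&=np.hypot(P[...,0]-.52,P[...,1]+.21)<.125
hull=cv2.convexHull(np.argwhere(sub)[:,::-1].astype(np.int32))
(e,ax,an)=cv2.fitEllipse(hull); print(e,ax,ray(c,e,.026)[0])
for n,p,z in [("notch",(455,460),.026),("pinL",(113,278),.056),("pinM",(170,168),.056),("pinR",(283,120),.056),("hub",(297,298),.03),("mark",(272,551),.012)]:
    print(n,ray(c,up(p,(320,145)),z)[0].round(4))
E
```

```text
rack 0.4785622527922568 [0.41397219 0.25594287] [[-0.0044, 0.0047], [-0.0004, 0.0041], [0.0041, -0.0025], [0.0007, -0.0064]]
a (np.int32(346), array([0.0125, 0.0415, 0.0721]), array([0.0416, 0.0609]))
b (np.int32(331), array([0.0123, 0.0402, 0.0727]), array([0.0407, 0.0007]))
c (np.int32(347), array([0.0214, 0.0511, 0.0821]), array([ 0.0513, -0.0592]))
mark (np.int32(12), array([365. , 236.5])) [ 0.40832037 -0.19842694  0.012     ]
white px at disc [162 158 149] [161 160 150] [137 130 120]
(367.4317932128906, 198.5287628173828) (75.63937377929688, 82.16129302978516) [ 0.51967649 -0.21155572  0.026     ]
notch [ 0.4476 -0.2897  0.026 ]
pinL [ 0.5403 -0.1253  0.056 ]
pinM [ 0.5943 -0.1561  0.056 ]
pinR [ 0.6162 -0.2132  0.056 ]
hub [ 0.5316 -0.2169  0.03  ]
mark [ 0.4086 -0.1982  0.012 ]
```

Run:
```python
from h import *
S=np.array([(.09*np.cos(t),.09*np.sin(t)) for t in (.7,0,-.7)]+[(-.116,0)])
D=np.array([(.5403,-.1253),(.5943,-.1561),(.6162,-.2132),(.4476,-.2897)])
print("disc",fit2d(S,D)); 
c=cam("top");f=c["frame"].astype(int);H=hsv(c)
# blue floor front edge and rack edges
V,U=np.mgrid[0:400,0:640]; P=ray(c,np.c_[U.ravel(),V.ravel()],.045)[:,:2].reshape(400,640,2)
m=(H[...,0]>100)&(H[...,0]<125)&(H[...,1]>120)&(f[...,2]>70)
r=rack_xy(.4786,np.array([.414,.256]),P.reshape(-1,2)).reshape(400,640,2)
m&=(r[...,0]>-.03)&(r[...,0]<.17)&(abs(r[...,1])<.11)
for y in np.arange(-.08,.081,.01):
    q=r[...,0][m&(abs(r[...,1]-y)<.004)]
    print(round(y,3),len(q),(np.round([q.min(),q.max()],4) if len(q) else ''))
for x in (.09,.1,.11,.12):
    q=np.sort(r[...,1][m&(abs(r[...,0]-x)<.003)]); g=np.diff(q)>.006; print(x,q[0].round(4),np.c_[q[:-1][g],q[1:][g]].round(4).tolist(),q[-1].round(4))
```

```text
disc (np.float64(0.736041602648386), array([ 0.52890916, -0.21481795]), array([[ 0.00070041, -0.00033386],
       [ 0.00131102,  0.00170441],
       [ 0.00265071,  0.0016251 ],
       [-0.00466214, -0.00299565]]))
-0.08 39 [0.006  0.1321]
-0.07 59 [0.0063 0.1326]
-0.06 42 [0.0069 0.1317]
-0.05 53 [0.0061 0.132 ]
-0.04 61 [0.0064 0.1326]
-0.03 1 [0.0149 0.0149]
-0.02 49 [0.0063 0.1319]
-0.01 59 [0.0066 0.1325]
-0.0 52 [0.0058 0.1328]
0.01 51 [0.005  0.1319]
0.02 55 [0.0067 0.1324]
0.03 0 
0.04 50 [0.0066 0.1318]
0.05 60 [0.0057 0.1324]
0.06 47 [0.0061 0.1326]
0.07 55 [0.0067 0.1317]
0.08 58 [0.0044 0.1323]
0.09 -0.0798 [[-0.0654, -0.0499], [-0.0355, -0.02], [-0.0006, 0.0058], [0.0226, 0.0394], [0.0587, 0.0651]] 0.0831
0.1 -0.08 [[-0.0345, -0.0215], [0.0237, 0.038]] 0.0843
0.11 -0.0805 [[-0.0361, -0.0217], [0.0236, 0.0378]] 0.0829
0.12 -0.0807 [[-0.035, -0.0207], [0.0221, 0.0376]] 0.0841
```

```bash
cat >> h.py <<'E'
RA,RO=.4786,np.array([.413,.2555]); DC=np.array([.529,-.2153]); SY=-.141
def rk(x,y): # rack -> world xy
    return RO+np.array([x*np.cos(RA)-y*np.sin(RA),x*np.sin(RA)+y*np.cos(RA)])
def pol(r,a): return DC+r*np.array([np.cos(a),np.sin(a)])
def plan(*wps):
    """wps: (x,y,z,yaw_deg,grip[,rows]) -> rows; rows>1 interpolates from previous waypoint; negative = repeat target"""
    o=get_obs(); p0=np.array(o["tool_pos"]); R0=R.from_euler("xyz",o["tool_rot"],degrees=True)
    prev=np.array([*p0,o["tool_rot"][2]]); out=[]
    for w in wps:
        n=w[5] if len(w)>5 else 1; t=np.array(w[:4],float); d=t-prev; d[3]=(d[3]+180)%360-180
        for k in range(1,abs(n)+1):
            q=prev+d*(k/n if n>0 else 1)
            rv=(R0.inv()*R.from_euler("xyz",[180,0,q[3]],degrees=True)).as_rotvec()/np.pi
            s=R0.inv().apply(q[:3]-p0)/.3
            out.append([*np.round(s,3).tolist(),*np.round(rv,3).tolist(),round(w[4],2)])
        prev=prev+d
    print(len(out)); print("["+",\n".join(str(r) for r in out)+"]")
def st():
    o=get_obs(); print({k:np.round(o[k],4).tolist() for k in("time_s","tool_pos","tool_rot","force","grip_width","grasp_force","qpos")})
E
python3 - <<'E'
from h import *
plan((.595,-.155,.19,42.2,.4,-14),(.595,-.155,.09,42.2,.35,-3),(.595,-.155,.031,42.2,.35,-3))
E
```

```text
20
[[1.56, -0.837, 0.001, -0.0, -0.0, -0.091, 0.4],
[1.56, -0.837, 0.001, -0.0, -0.0, -0.091, 0.4],
[1.56, -0.837, 0.001, -0.0, -0.0, -0.091, 0.4],
[1.56, -0.837, 0.001, -0.0, -0.0, -0.091, 0.4],
[1.56, -0.837, 0.001, -0.0, -0.0, -0.091, 0.4],
[1.56, -0.837, 0.001, -0.0, -0.0, -0.091, 0.4],
[1.56, -0.837, 0.001, -0.0, -0.0, -0.091, 0.4],
[1.56, -0.837, 0.001, -0.0, -0.0, -0.091, 0.4],
[1.56, -0.837, 0.001, -0.0, -0.0, -0.091, 0.4],
[1.56, -0.837, 0.001, -0.0, -0.0, -0.091, 0.4],
[1.56, -0.837, 0.001, -0.0, -0.0, -0.091, 0.4],
[1.56, -0.837, 0.001, -0.0, -0.0, -0.091, 0.4],
[1.56, -0.837, 0.001, -0.0, -0.0, -0.091, 0.4],
[1.56, -0.837, 0.001, -0.0, -0.0, -0.091, 0.4],
[1.56, -0.836, 0.334, -0.0, -0.0, -0.091, 0.35],
[1.56, -0.836, 0.334, -0.0, -0.0, -0.091, 0.35],
[1.56, -0.836, 0.334, -0.0, -0.0, -0.091, 0.35],
[1.56, -0.836, 0.531, -0.0, -0.0, -0.091, 0.35],
[1.56, -0.836, 0.531, -0.0, -0.0, -0.091, 0.35],
[1.56, -0.836, 0.531, -0.0, -0.0, -0.091, 0.35]]
```

Call:
servo_tool --series '[[[0.85,-0.46,0,0,0,0,0.4],[0.85,-0.46,0,0,0,0,0.4],[0.85,-0.46,0,0,0,0,0.4],[0.85,-0.46,0,0,0,0,0.4],[0.85,-0.46,0,0,0,0,0.4],[0.85,-0.46,0,0,0,0,0.4],[0.85,-0.46,0,0,0,0,0.4],[0.85,-0.46,0,0,0,0,0.4]]]'

```text
time_s: 0.92
tool_pos: [0.4594, -0.3397, 0.191]
tool_rot: [-179.9, -0.3, 26.6]
force: [-0.3, 0.6, 0.4]
grip_width: 0.0417
grasp_force: 0.0
```

Call:
servo_tool --series '[[[0.71,-0.376,0,0,0,-0.091,0.35],[0.71,-0.376,0,0,0,-0.091,0.35],[0.71,-0.376,0,0,0,-0.091,0.35],[0.71,-0.376,0,0,0,-0.091,0.35],[0.71,-0.376,0,0,0,-0.091,0.35],[0.71,-0.376,0,0,0,-0.091,0.35],[0.71,-0.376,0,0,0,-0.091,0.35],[0.71,-0.376,0.25,0,0,-0.091,0.35],[0.71,-0.376,0.25,0,0,-0.091,0.35],[0.71,-0.376,0.25,0,0,-0.091,0.35]]]'

```text
time_s: 1.75
tool_pos: [0.5898, -0.1549, 0.1082]
tool_rot: [-179.4, 0.4, 42.2]
force: [-2.3, -0.3, -1.3]
grip_width: 0.0305
grasp_force: 0.0
```

```bash
sed -i 's|    print(len(out)); .*|    import itertools\n    print(len(out)); [print(k,"x",len(list(g))) for k,g in itertools.groupby(out)]|' h.py
python3 - <<'E'
from h import *
st()
c=cam("top"); crop(c,310,135,120,110,6,"pics/c.png")
plan((.595,-.155,.031,42.2,.35,4))
E
```

```text
{'time_s': 1.75, 'tool_pos': [0.5898, -0.1549, 0.1082], 'tool_rot': [-179.3982, 0.4075, 42.2266], 'force': [-2.2816, -0.2516, -1.2667], 'grip_width': 0.0305, 'grasp_force': 0.0, 'qpos': [31.7637, 18.7605, -23.7149, 93.7065, 7.8544, 69.9244, -41.4015]}
4
[0.003, 0.002, 0.067, -0.002, 0.001, -0.0, 0.35] x 1
[0.005, 0.004, 0.135, -0.002, 0.001, -0.0, 0.35] x 1
[0.008, 0.006, 0.202, -0.002, 0.001, -0.0, 0.35] x 1
[0.01, 0.008, 0.269, -0.002, 0.001, -0.0, 0.35] x 1
```

View pics/c.png

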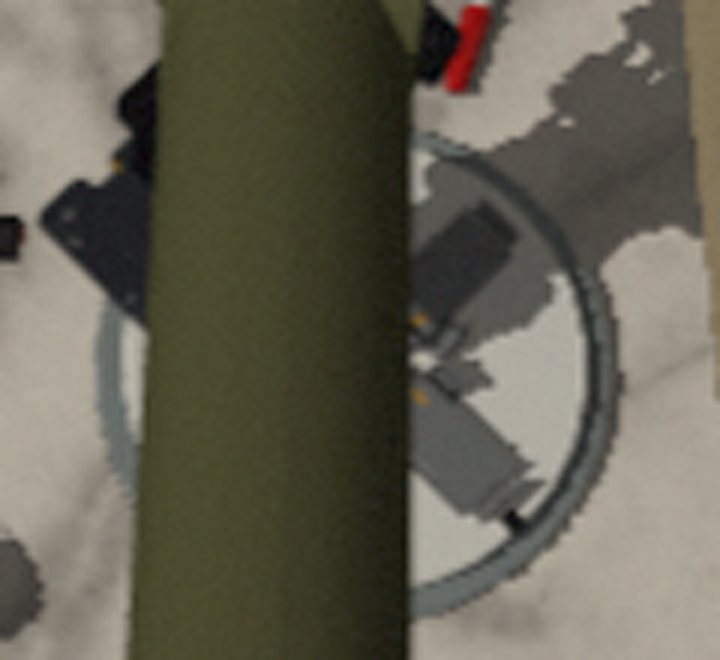

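The arm hides the pins in this view, so I'll descend and use force feedback.

Call:
servo_tool --series '[[[0.005,0.004,0.06,0,0,0,0.35],[0.008,0.006,0.12,0,0,0,0.35],[0.01,0.008,0.18,0,0,0,0.35],[0.01,0.008,0.22,0,0,0,0.35],[0.01,0.008,0.26,0,0,0,0.35],[0.01,0.008,0.26,0,0,0,0.35],[0.01,0.008,0.26,0,0,0,0.35]]]'

```text
time_s: 2.38
tool_pos: [0.5992, -0.1555, 0.0381]
tool_rot: [180.0, -0.0, 42.2]
force: [0.4, -0.2, 0.8]
grip_width: 0.0307
grasp_force: 0.0
```

Call:
servo_tool --series '[[[0,0,0,0,0,0,0],[0,0,0,0,0,0,0],[0,0,0,0,0,0,0],[0,0,0,0,0,0,0],[0,0,0,0,0,0,0]]]' --grip_force 6

```text
time_s: 2.8
tool_pos: [0.5992, -0.1553, 0.038]
tool_rot: [180.0, -0.0, 42.2]
force: [-0.3, 0.1, -0.4]
grip_width: 0.0059
grasp_force: 0.0
```

Run:
```python
from h import *
st()
o=get_obs()["tool_pos"][:2]; a0=np.arctan2(*(o-DC)[::-1]); print("r,a",np.hypot(*(o-DC)),a0)
plan(*[(*pol(.09,a),.031,np.degrees(a),0) for a in np.linspace(a0,-.141,12)[1:]])
```

```text
{'time_s': 2.8, 'tool_pos': [0.5992, -0.1553, 0.038], 'tool_rot': [179.9613, -0.0133, 42.213], 'force': [-0.3296, 0.0934, -0.3704], 'grip_width': 0.0059, 'grasp_force': 0.0, 'qpos': [30.8729, 22.9727, -23.1042, 96.9331, 9.9958, 62.0905, -43.0686]}
r,a 0.0923880905656273 0.7072607931718445
11
[-0.01, 0.023, 0.023, 0.0, -0.0, 0.034, 0] x 1
[-0.013, 0.046, 0.023, 0.0, -0.0, 0.058, 0] x 1
[-0.018, 0.068, 0.023, 0.0, -0.0, 0.083, 0] x 1
[-0.025, 0.09, 0.023, 0.0, -0.0, 0.108, 0] x 1
[-0.033, 0.112, 0.023, 0.0, -0.0, 0.132, 0] x 1
[-0.043, 0.133, 0.023, 0.0, -0.0, 0.157, 0] x 1
[-0.055, 0.153, 0.023, 0.0, -0.0, 0.181, 0] x 1
[-0.068, 0.172, 0.023, 0.0, -0.0, 0.206, 0] x 1
[-0.083, 0.19, 0.023, 0.0, -0.0, 0.23, 0] x 1
[-0.099, 0.206, 0.024, 0.0, -0.0, 0.255, 0] x 1
[-0.116, 0.222, 0.024, 0.0, -0.0, 0.279, 0] x 1
```

Run:
```python
from h import *
c=cam("side"); crop(c,250,190,130,110,6,"pics/d.png")
for a in (.7,0,-.7): print(proj(c,[*pol(.09,.736+a),.056]).round(1))
st()
```

```text
[[327.5 222.5]]
[[341.6 231.9]]
[[344.7 246.5]]
{'time_s': 2.85, 'tool_pos': [0.5991, -0.1552, 0.0378], 'tool_rot': [179.9753, -0.0035, 42.214], 'force': [0.08, 0.0837, 0.0629], 'grip_width': 0.003, 'grasp_force': 0.0, 'qpos': [30.8717, 22.982, -23.1037, 96.943, 9.9984, 62.0893, -43.0711]}
```

View pics/d.png

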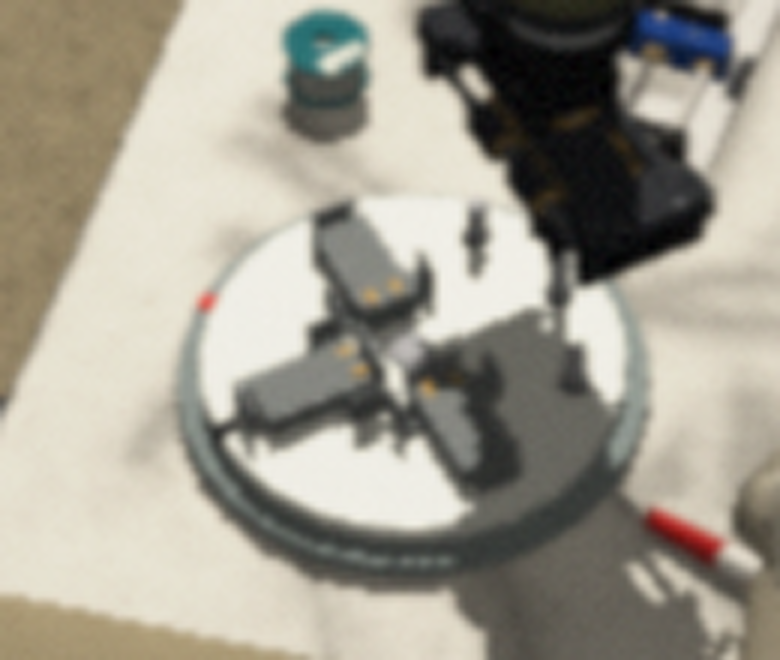

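Run:
```python
from h import *
c=cam("side"); T=get_obs()["tool_pos"]; y=np.array([.67,-.74,0]); x=np.array([.74,.67,0])
f=lambda p:((proj(c,p)[0]-[250,190])*6).round()
print("tcp",f(T),"body",[f(T+[0,0,.07]+s*.095*y+t*.0375*x) for s in(-1,1) for t in (-1,1)])
def w(u,v):
    d=c["depth"][v,u]; p=cv2.undistortPoints(np.array([[[u,v]]],float),c["K"],c["D"])[0,0]
    return (c["o"]+c["R"]@(np.array([p[0],p[1],1])*d)).round(3)
for q in [(343,234),(349,234),(346,240),(365,228),(345,250),(329,227),(355,225),(352,215),(340,215)]: print(q,w(*q))
```

```text
tcp [555. 275.] body [array([413., 100.]), array([532.,  54.]), array([585., 338.]), array([710., 285.])]
(343, 234) [ 0.601 -0.159  0.051]
(349, 234) [ 0.635 -0.238  0.152]
(346, 240) [ 0.613 -0.162  0.027]
(365, 228) [ 0.678 -0.205  0.155]
(345, 250) [ 0.621 -0.218  0.045]
(329, 227) [ 0.548 -0.134  0.044]
(355, 225) [ 0.65  -0.226  0.184]
(352, 215) [ 0.63  -0.17   0.164]
(340, 215) [ 0.596 -0.19   0.176]
```

Call:
servo_tool --series '[[[0,0,0,0,0,0,0],[0,0,0,0,0,0,0],[0,0,0,0,0,0,0]]]'

```text
time_s: 3.15
tool_pos: [0.599, -0.1552, 0.0375]
tool_rot: [-180.0, 0.0, 42.2]
force: [0.9, -1.0, -0.3]
grip_width: 0.0006
grasp_force: 0.0
```

Run:
```python
from h import *
st()
c=cam("top"); H=c["frame"]; crop(c,370,215,40,30,16,"pics/e.png")
d=c["depth"]; print(d[215:235:4,390:402:2])
```

```text
{'time_s': 3.15, 'tool_pos': [0.599, -0.1552, 0.0375], 'tool_rot': [-179.9981, 0.0034, 42.2089], 'force': [0.8613, -1.0456, -0.3303], 'grip_width': 0.0006, 'grasp_force': 0.0, 'qpos': [30.8717, 23.0085, -23.1003, 96.9524, 9.9963, 62.0798, -43.0735]}
[[1.4513841 1.4480962 1.4592259 1.4361998 1.4637066 1.4624267]
 [1.458328  1.4413537 1.4662052 1.4589211 1.4600179 1.4735568]
 [1.4594826 1.4607694 1.4592222 1.4679462 1.4646568 1.4690837]
 [1.4547807 1.4683485 1.4664589 1.4692988 1.4737642 1.4794631]
 [1.4631267 0.        1.4762942 1.4727244 1.4811779 1.481954 ]]
```

View pics/e.png

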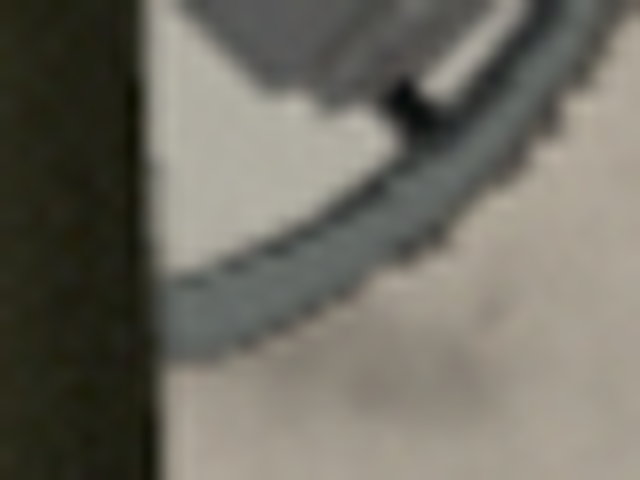

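Call:
servo_tool --series '[[[0,0,-0.1,0,0,0,0],[0,0,-0.2,0,0,0,0],[0,0,-0.2,0,0,-0.04,0],[0,0,-0.2,0,0,-0.08,0],[0,0,-0.2,0,0,-0.12,0],[0,0,-0.2,0,0,-0.16,0],[0,0,-0.2,0,0,-0.2,0],[0,0,-0.2,0,0,-0.24,0],[0,0,-0.2,0,0,-0.28,0],[0,0,-0.2,0,0,-0.32,0],[0,0,-0.2,0,0,-0.32,0],[0,0,-0.2,0,0,-0.32,0]]]'

```text
time_s: 4.2
tool_pos: [0.5989, -0.1553, 0.0974]
tool_rot: [-180.0, -0.0, 99.6]
force: [0.1, 0.7, -0.1]
grip_width: 0.0007
grasp_force: 0.0
```

Run:
```python
from h import *
c=cam("side"); crop(c,270,160,130,110,6,"pics/f.png"); T=get_obs()["tool_pos"]; st()
for z in (0,.019,.07): print(((proj(c,T+[0,0,z])[0]-[270,160])*6).round())
```

```text
{'time_s': 4.25, 'tool_pos': [0.5989, -0.1553, 0.0975], 'tool_rot': [-179.9961, 0.0002, 99.6065], 'force': [-0.275, -0.2038, 0.5222], 'grip_width': 0.0004, 'grasp_force': 0.0, 'qpos': [38.4126, 21.183, -32.5127, 93.5248, 12.0241, 68.8136, 12.893]}
[437. 383.]
[438. 359.]
[440. 294.]
```

View pics/f.png

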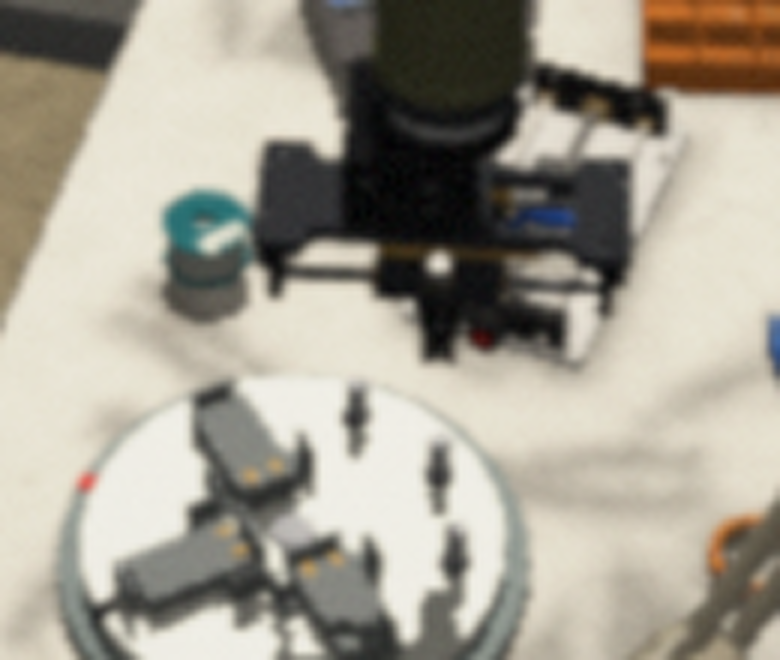

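Run:
```python
from h import *
c=cam("side")
def w(u,v):
    d=c["depth"][v,u]; p=cv2.undistortPoints(np.array([[[u,v]]],float),c["K"],c["D"])[0,0]
    return (c["o"]+c["R"]@(np.array([p[0],p[1],1])*d)).round(3)
for v in range(210,226,1): print(v,[ (w(u,v).tolist(),c["frame"][v,u].tolist()) for u in (341,344)])
print("pinM",[w(343,v).tolist() for v in (233,234,235,236,237)])
```

```text
210 [([0.595, -0.171, 0.178], [15, 15, 16]), ([0.604, -0.167, 0.176], [18, 19, 16])]
211 [([0.594, -0.167, 0.169], [15, 15, 17]), ([0.604, -0.169, 0.173], [14, 15, 15])]
212 [([0.595, -0.17, 0.168], [12, 12, 14]), ([0.603, -0.165, 0.165], [11, 12, 11])]
213 [([0.595, -0.17, 0.164], [17, 18, 18]), ([0.603, -0.165, 0.16], [13, 13, 13])]
214 [([0.594, -0.164, 0.152], [20, 19, 16]), ([0.604, -0.167, 0.157], [18, 17, 17])]
215 [([0.595, -0.169, 0.154], [34, 34, 31]), ([0.604, -0.167, 0.153], [19, 17, 19])]
216 [([0.595, -0.169, 0.149], [37, 36, 32]), ([0.604, -0.165, 0.146], [23, 23, 22])]
217 [([0.594, -0.166, 0.14], [40, 38, 34]), ([0.605, -0.168, 0.146], [32, 31, 28])]
218 [([0.596, -0.171, 0.142], [46, 44, 40]), ([0.604, -0.164, 0.136], [41, 40, 37])]
219 [([0.597, -0.175, 0.141], [80, 75, 69]), ([0.605, -0.167, 0.134], [73, 70, 64])]
220 [([0.571, -0.049, -0.007], [153, 146, 132]), ([0.582, -0.048, -0.005], [144, 137, 125])]
221 [([0.573, -0.06, 0.0], [210, 203, 187]), ([0.584, -0.061, 0.004], [202, 195, 178])]
222 [([0.573, -0.06, -0.005], [226, 220, 203]), ([0.584, -0.061, -0.001], [221, 213, 197])]
223 [([0.575, -0.066, -0.004], [227, 222, 204]), ([0.586, -0.067, 0.001], [225, 218, 201])]
224 [([0.577, -0.075, 0.002], [228, 223, 205]), ([0.586, -0.069, -0.003], [226, 220, 203])]
225 [([0.577, -0.074, -0.004], [228, 223, 206]), ([0.588, -0.078, 0.003], [227, 221, 205])]
pinM [[0.602, -0.162, 0.06], [0.602, -0.163, 0.056], [0.602, -0.161, 0.049], [0.603, -0.165, 0.048], [0.602, -0.161, 0.039]]
```

The side depth shows the fingertips near z = 0.133 while the reported TCP height is 0.0975, about 35 mm lower. That explains why the fingers closed above the pin. I'll go lower in steps and watch the force.

Call:
servo_tool --series '[[[0,0,0,0,0,0.04,0.35],[0,0,0,0,0,0.08,0.35],[0,0,0,0,0,0.12,0.35],[0,0,0,0,0,0.16,0.35],[0,0,0,0,0,0.2,0.35],[0,0,0,0,0,0.24,0.35],[0,0,0.06,0,0,0.28,0.35],[0,0,0.12,0,0,0.32,0.35],[0,0,0.18,0,0,0.32,0.35],[0,0,0.22,0,0,0.32,0.35],[0,0,0.25,0,0,0.32,0.35],[0,0,0.25,0,0,0.32,0.35]]]'

```text
time_s: 5.3
tool_pos: [0.5975, -0.1548, 0.0205]
tool_rot: [-179.8, 0.1, 42.2]
force: [-0.3, -0.0, 0.1]
grip_width: 0.03
grasp_force: 0.0
```

Call:
servo_tool --series '[[[0,0,0.02,0,0,0,0.35],[0,0,0.04,0,0,0,0.35],[0,0,0.04,0,0,0,0.1],[0,0,0.04,0,0,0,0.0],[0,0,0.04,0,0,0,0],[0,0,0.04,0,0,0,0],[0,0,0.04,0,0,0,0],[0,0,0.04,0,0,0,0]]]'

```text
time_s: 5.97
tool_pos: [0.5997, -0.1555, 0.0111]
tool_rot: [179.9, -0.0, 42.2]
force: [1.0, -0.6, 1.3]
grip_width: 0.0114
grasp_force: 6.0
```

Run:
```python
from h import *
o=get_obs()["tool_pos"]; a0=np.arctan2(*(o[:2]-DC)[::-1]); print("r,a",np.hypot(*(o[:2]-DC)),a0)
plan(*[(*pol(.0915,a),o[2],np.degrees(a)+1.7*(a+.141)/.85,0) for a in np.linspace(a0,-.141,12)[1:]])
```

```text
r,a 0.09256573903003815 0.7017105871036334
11
[-0.005, 0.023, 0.0, 0.0, -0.0, 0.027, 0] x 1
[-0.009, 0.046, 0.0, 0.0, -0.0, 0.052, 0] x 1
[-0.014, 0.069, 0.0, 0.0, -0.0, 0.077, 0] x 1
[-0.021, 0.091, 0.0, 0.0, -0.0, 0.103, 0] x 1
[-0.03, 0.113, 0.0, 0.0, -0.0, 0.128, 0] x 1
[-0.04, 0.134, 0.0, 0.0, -0.0, 0.153, 0] x 1
[-0.052, 0.154, 0.0, 0.0, -0.0, 0.178, 0] x 1
[-0.065, 0.173, 0.0, 0.0, -0.0, 0.204, 0] x 1
[-0.08, 0.191, 0.0, 0.0, -0.0, 0.229, 0] x 1
[-0.096, 0.208, 0.0, 0.0, -0.0, 0.254, 0] x 1
[-0.113, 0.224, 0.0, 0.0, -0.0, 0.279, 0] x 1
```

Call:
servo_tool --series '[[[-0.005,0.023,0,0,0,0.027,0],[-0.009,0.046,0,0,0,0.052,0],[-0.014,0.069,0,0,0,0.077,0],[-0.021,0.091,0,0,0,0.103,0],[-0.03,0.113,0,0,0,0.128,0],[-0.04,0.134,0,0,0,0.153,0],[-0.052,0.154,0,0,0,0.178,0],[-0.065,0.173,0,0,0,0.204,0],[-0.08,0.191,0,0,0,0.229,0],[-0.096,0.208,0,0,0,0.254,0],[-0.113,0.224,0,0,0,0.279,0],[-0.113,0.224,0,0,0,0.279,0]]]'

```text
time_s: 6.97
tool_pos: [0.6211, -0.2291, 0.0112]
tool_rot: [180.0, -0.3, -8.2]
force: [6.0, -1.8, -1.6]
grip_width: 0.0117
grasp_force: 6.0
```

Call:
servo_tool --series '[[[0,0,0,0,0,0,0],[0,0,0,0,0,0,0],[0,0,0,0,0,0,0.3],[0,0,0,0,0,0,0.3],[0,0,0,0,0,0,0.3],[0,0,0,0,0,0,0.3],[0,0,-0.12,0,0,0,0.3],[0,0,-0.24,0,0,0,0.3],[0,0,-0.36,0,0,0,0.3],[0,0,-0.48,0,0,0,0.3],[0,0,-0.6,0,0,0,0.3],[0,0,-0.6,0,0,0,0.3]]]'

```text
time_s: 7.97
tool_pos: [0.623, -0.2288, 0.1999]
tool_rot: [179.8, -0.8, -8.0]
force: [1.0, -0.4, 1.4]
grip_width: 0.0263
grasp_force: 0.0
```

Run:
```python
from h import *
st()
c=cam("side"); crop(c,260,200,120,100,6,"pics/g.png")
# predicted pixel positions (crop) if angle zero
f=lambda p:((proj(c,p)[0]-[260,200])*6).round()
print("mark",f([*pol(.123,np.pi+SY),.012]),"notch",f([*pol(.114,np.pi+SY),.026]),"pins",[f([*pol(.09,SY+a),.056]) for a in(.7,0,-.7)])
```

```text
{'time_s': 7.9667, 'tool_pos': [0.623, -0.2288, 0.1999], 'tool_rot': [179.8398, -0.7626, -7.997], 'force': [0.9865, -0.3797, 1.4468], 'grip_width': 0.0263, 'grasp_force': 0.0, 'qpos': [27.3739, 19.6549, -12.413, 80.7519, 4.2778, 79.2686, -83.0757]}
mark [141. 238.] notch [154. 226.] pins [array([502., 212.]), array([500., 301.]), array([423., 371.])]
```

View pics/g.png

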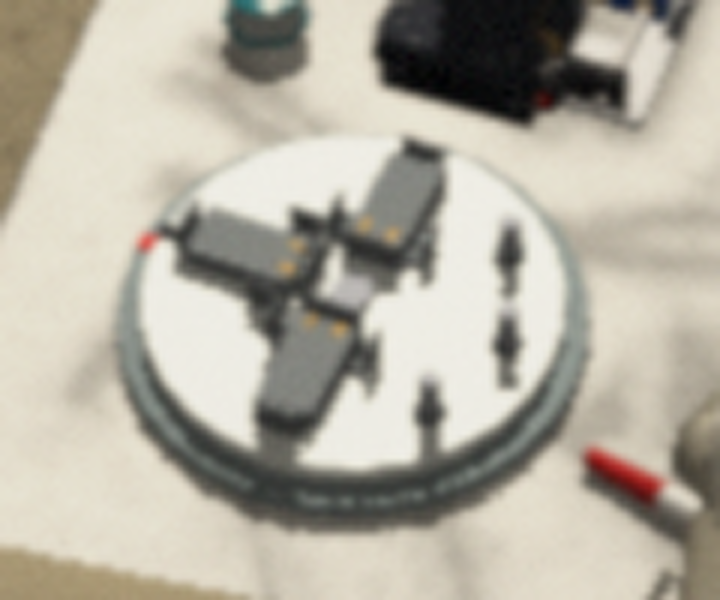

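The notch at crop (165,232) sits right beside the red mark at (147,241). Next I'll move above lane a and then check the disc angle from the top view.

Run:
```python
from h import *
print(rk(.105,.06),rk(.105,0))
plan((*rk(.105,.06),.15,27.4,0,-1))
```

```text
[0.47857004 0.35711481] [0.50620226 0.30385638]
1
[-0.745, -1.867, 0.144, 0.001, -0.003, -0.197, 0] x 1
```

Call:
servo_tool --series '[[[-0.37,-0.93,0,0,0,0,0],[-0.37,-0.93,0,0,0,0,0],[-0.37,-0.93,0,0,0,0,0],[-0.37,-0.93,0,0,0,0,0],[-0.37,-0.93,0,0,0,0,0],[-0.37,-0.93,0,0,0,0,0],[-0.37,-0.93,0,0,0,0,0],[-0.37,-0.93,0,0,0,0,0],[-0.37,-0.93,0,0,0,0,0]]]'

```text
time_s: 8.77
tool_pos: [0.546, 0.0692, 0.1897]
tool_rot: [-180.0, 0.1, -7.5]
force: [0.4, 0.1, -0.2]
grip_width: 0.0007
grasp_force: 0.0
```

Call:
servo_tool --series '[[[-0.375,-0.937,0.144,0,0,-0.195,0],[-0.375,-0.937,0.144,0,0,-0.195,0],[-0.375,-0.937,0.144,0,0,-0.195,0],[-0.375,-0.937,0.144,0,0,-0.195,0],[-0.375,-0.937,0.144,0,0,-0.195,0],[-0.375,-0.937,0.144,0,0,-0.195,0],[-0.375,-0.937,0.144,0,0,-0.195,0],[-0.375,-0.937,0.144,0,0,-0.195,0],[-0.375,-0.937,0.144,0,0,-0.195,0],[-0.375,-0.937,0.144,0,0,-0.195,0],[-0.375,-0.937,0.144,0,0,-0.195,0]]]'

```text
time_s: 9.68
tool_pos: [0.4771, 0.3554, 0.1465]
tool_rot: [179.9, 0.1, 26.9]
force: [-0.0, -0.4, -0.4]
grip_width: 0.0003
grasp_force: 0.0
```

Run:
```python
from h import *
st()
c=cam("top"); s=cam("side")
big=[cv2.resize(i["frame"][y:y+h,x:x+w,::-1],(480,480),interpolation=cv2.INTER_CUBIC) for i,x,y,w,h in((c,325,150,96,96),)]
f=lambda p:((proj(c,p)[0]-[325,150]+.5)*5).round().astype(int)
im=big[0].copy()
t=cv2.resize(c["frame"][170:266,150:246,::-1],(480,480),interpolation=cv2.INTER_CUBIC)
im=np.hstack([im[:,:390],t[:,:400]]); cv2.imwrite("pics/i.png",im)
plan((*rk(.105,.06),.10,27.4,0,-3),(*rk(.105,.06),.015,27.4,0,-4))
```

```text
{'time_s': 9.6833, 'tool_pos': [0.4771, 0.3554, 0.1465], 'tool_rot': [179.8993, 0.0824, 26.9249], 'force': [-0.0073, -0.4087, -0.3919], 'grip_width': 0.0003, 'grasp_force': 0.0, 'qpos': [-8.689, 16.6575, -36.486, 93.5795, 10.328, 73.2642, -110.1061]}
7
[0.006, -0.003, 0.157, 0.0, 0.0, -0.003, 0] x 3
[0.006, -0.004, 0.44, 0.0, 0.0, -0.003, 0] x 4
```

View pics/i.png

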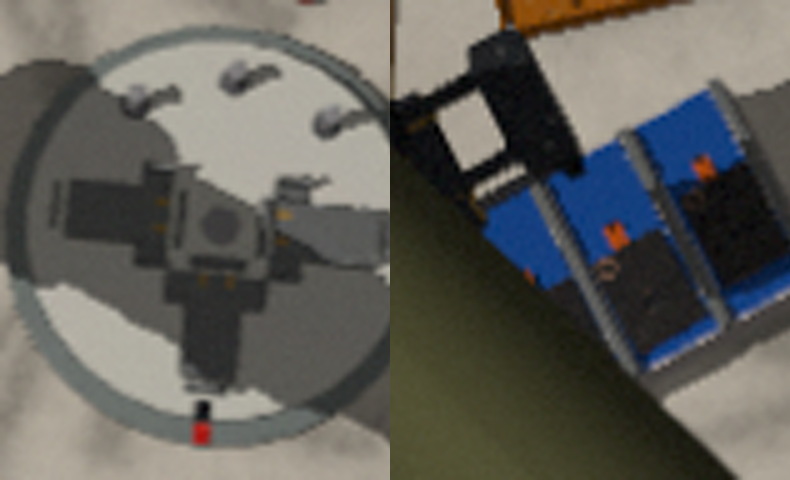

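The notch at (203,410) and the mark at (203,435) line up. Now I'll descend behind battery a.

Call:
servo_tool --series '[[[0.006,-0.003,0.12,0,0,-0.003,0],[0.006,-0.003,0.24,0,0,-0.003,0],[0.006,-0.003,0.34,0,0,-0.003,0],[0.006,-0.003,0.41,0,0,-0.003,0],[0.006,-0.003,0.44,0,0,-0.003,0],[0.006,-0.003,0.44,0,0,-0.003,0],[0.006,-0.003,0.44,0,0,-0.003,0],[0.006,-0.003,0.44,0,0,-0.003,0]]]'

```text
time_s: 10.45
tool_pos: [0.4782, 0.3591, 0.0162]
tool_rot: [180.0, -0.1, 27.5]
force: [0.9, 0.0, 0.2]
grip_width: 0.0005
grasp_force: 0.0
```

Call:
servo_tool --series '[[[0,0,0.005,0,0,0,0],[0,0,0.005,0,0,0,0],[0,0,0.005,0,0,0,0]]]'

```text
time_s: 10.7
tool_pos: [0.4772, 0.3595, 0.014]
tool_rot: [180.0, -0.0, 27.6]
force: [-0.6, 0.2, -0.2]
grip_width: 0.0006
grasp_force: 0.0
```

Call:
servo_tool --series '[[[0,0,0.005,0,0,0,0],[0,0,0.005,0,0,0,0],[0,0,0.005,0,0,0,0]]]'

```text
time_s: 10.95
tool_pos: [0.4773, 0.3597, 0.0135]
tool_rot: [180.0, -0.0, 27.6]
force: [-2.1, -2.2, 6.7]
grip_width: 0.0006
grasp_force: 3.4
```

Contact with the lane floor came at a reported z of 0.0135, so the tip offset is about 31.5 mm. I'll raise slightly and push.

Call:
servo_tool --series '[[[0,0.005,-0.008,0,0,0,0],[0,0.01,-0.008,0,0,0,0],[-0.025,0.01,-0.008,0,0,0,0],[-0.05,0.01,-0.008,0,0,0,0],[-0.075,0.01,-0.008,0,0,0,0],[-0.095,0.01,-0.008,0,0,0,0],[-0.115,0.01,-0.008,0,0,0,0],[-0.135,0.01,-0.008,0,0,0,0],[-0.155,0.01,-0.008,0,0,0,0],[-0.17,0.01,-0.008,0,0,0,0],[-0.18,0.01,-0.008,0,0,0,0],[-0.18,0.01,-0.008,0,0,0,0]]]'

```text
time_s: 11.95
tool_pos: [0.43, 0.3316, 0.0147]
tool_rot: [180.0, 0.0, 27.6]
force: [0.1, -0.1, 0.8]
grip_width: 0.0001
grasp_force: 0.0
```

Run:
```python
from h import *
st(); print(rack_xy(RA,RO,get_obs()["tool_pos"][:2]))
c=cam("side"); s=cam("top")
a=cv2.resize(c["frame"][110:190,300:380,::-1],(400,400),interpolation=cv2.INTER_CUBIC)
b=cv2.resize(s["frame"][180:260,150:230,::-1],(400,400),interpolation=cv2.INTER_CUBIC)
cv2.imwrite("pics/j.png",np.hstack([a,b]))
# predicted pixel in crop of rack front edge corner at lane a, and battery front corners at 24mm overhang
f=lambda p:((proj(c,p)[0]-[300,110]+.5)*5).round()
for n,x,y,z in [("edgeL",0,.086,.045),("edgeR",0,.034,.045),("batL",-.0235,.083,.049),("batR",-.0235,.037,.049),("rearR edge",.135,.034,.045),("edge c",0,-.086,.045)]: print(n,f([*rk(x,y),z]))
```

```text
{'time_s': 11.95, 'tool_pos': [0.43, 0.3316, 0.0147], 'tool_rot': [179.9757, 0.0161, 27.6432], 'force': [0.1246, -0.1391, 0.7513], 'grip_width': 0.0001, 'grasp_force': 0.0, 'qpos': [-8.6087, 18.2329, -36.2755, 108.3708, 12.7125, 57.4274, -112.7735]}
[[0.05010521 0.05974063]]
edgeL [ 73. 120.]
edgeR [ 88. 161.]
batL [ 45. 123.]
batR [ 58. 159.]
rearR edge [253. 135.]
edge c [123. 260.]
```

View pics/j.png

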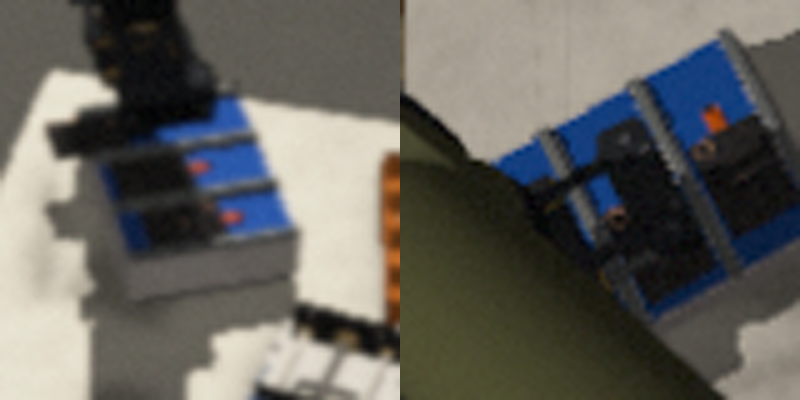

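In the side crop the front end of battery a shows at (48–58, 125–158). That matches the prediction for about 22 mm of overhang. I'll lift and go round to grip it.

Call:
servo_tool --series '[[[0,0,0,0,0,0,0],[0,0,0,0,0,0,0],[0,0,-0.06,0,0,0,0],[0,0,-0.14,0,0,0,0.4],[0,0,-0.2,0,0,0,0.8],[-0.06,0,-0.2,0,0,0,0.8],[-0.12,0,-0.2,0,0,0,0.8],[-0.18,0,-0.2,0,0,0,0.8],[-0.212,0,-0.2,0,0,0,0.8],[-0.212,0,-0.2,0,0,0,0.8],[-0.212,0,-0.2,0,0,0,0.8],[-0.212,0,-0.2,0,0,0,0.8]]]'

```text
time_s: 13.05
tool_pos: [0.3752, 0.3029, 0.075]
tool_rot: [-180.0, -0.1, 27.6]
force: [0.5, 0.1, 1.2]
grip_width: 0.0525
grasp_force: 0.0
```

Run:
```python
from h import *
st(); print(rack_xy(RA,RO,get_obs()["tool_pos"][:2]))
c=cam("side")
a=cv2.resize(c["frame"][100:190,300:390,::-1],(630,630),interpolation=cv2.INTER_CUBIC)[:560,:480]
cv2.imwrite("pics/k.png",a)
f=lambda p:((proj(c,p)[0]-[300,100]+.5)*7).round()
for n,x,y,z in [("edgeL",0,.086,.045),("edgeR",0,.034,.045),("batL",-.0235,.083,.049),("batR",-.0235,.037,.049),("corner c top",0,-.094,.052)]: print(n,f([*rk(x,y),z]))
plan((*rk(-.0135,.06),.0055,27.4,.8,5))
```

```text
{'time_s': 13.05, 'tool_pos': [0.3752, 0.3029, 0.075], 'tool_rot': [-179.9815, -0.0674, 27.6031], 'force': [0.532, 0.0952, 1.2391], 'grip_width': 0.0525, 'grasp_force': 0.0, 'qpos': [-4.6974, 5.6676, -38.7756, 113.3552, 4.0096, 62.2086, -107.6004]}
[[-0.0116935   0.05949814]]
edgeL [103. 238.]
edgeR [123. 295.]
batL [ 63. 242.]
batR [ 81. 292.]
corner c top [175. 433.]
5
[-0.001, -0.0, 0.046, -0.0, -0.0, 0.0, 0.8] x 1
[-0.002, -0.001, 0.093, -0.0, -0.0, 0.0, 0.8] x 1
[-0.004, -0.001, 0.139, -0.0, -0.0, 0.001, 0.8] x 1
[-0.005, -0.001, 0.185, -0.0, -0.0, 0.001, 0.8] x 1
[-0.006, -0.001, 0.231, -0.0, -0.0, 0.001, 0.8] x 1
```

View pics/k.png

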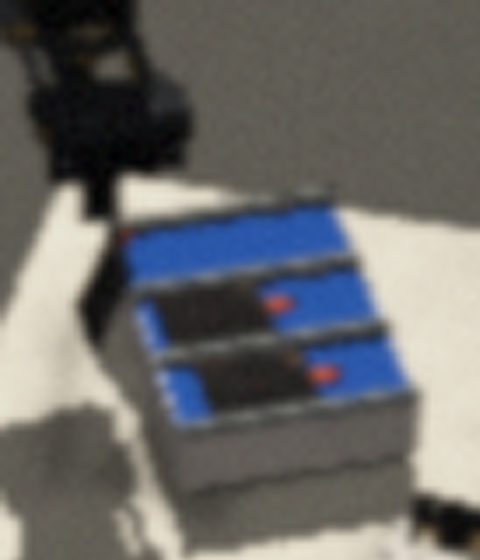

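Battery a has tipped off the edge after the push, probably from the random knock. It now leans on the rack's front, from (110,230) to (90,340). I'll pull back to see it clearly.

Call:
servo_tool --series '[[[0,0,-0.13,0,0,0,0.8],[0,0,-0.26,0,0,0,0.8],[0,0.13,-0.35,0,0,0,0.8],[0.1,0.26,-0.35,0,0,0,0.8],[0.15,0.39,-0.35,0,0,0,0.8],[0.2,0.52,-0.35,0,0,0,0.8],[0.2,0.65,-0.35,0,0,0,0.8],[0.2,0.78,-0.35,0,0,0,0.8],[0.2,0.9,-0.35,0,0,0,0.8],[0.2,1.0,-0.35,0,0,0,0.8],[0.2,1.0,-0.35,0,0,0,0.8],[0.2,1.0,-0.35,0,0,0,0.8]]]'

```text
time_s: 14.1
tool_pos: [0.5676, 0.0619, 0.1789]
tool_rot: [-180.0, 0.0, 27.3]
force: [-1.0, 1.1, 0.4]
grip_width: 0.0695
grasp_force: 0.0
```

Run:
```python
from h import *
st()
c=cam("side"); s=cam("top")
a=cv2.resize(c["frame"][110:190,300:370,::-1],(420,480),interpolation=cv2.INTER_CUBIC)
b=cv2.resize(s["frame"][190:260,155:218,::-1],(378,420),interpolation=cv2.INTER_CUBIC)
b=cv2.copyMakeBorder(b,0,60,0,0,cv2.BORDER_CONSTANT); cv2.imwrite("pics/l.png",np.hstack([a,b]))
for n,k,(x0,x1,y0,y1) in(("side",c,(308,322,128,152)),("top",s,(170,218,225,262))):
    V,U=np.mgrid[y0:y1,x0:x1]; U=U.ravel();V=V.ravel(); d=k["depth"][V,U]
    p=cv2.undistortPoints(np.c_[U,V].astype(float).reshape(-1,1,2),k["K"],k["D"])[:,0]
    W=k["o"]+(np.c_[p,np.ones(len(p))]*d[:,None])@k["R"].T
    m=(k["frame"][V,U].max(1)<60)&(d>0); r=rack_xy(RA,RO,W[:,:2])
    m&=(r[:,0]<.03)&(r[:,1]>.02)&(r[:,1]<.1)&(W[:,2]>-.01)&(W[:,2]<.08)
    print(n,m.sum()); 
    for q in np.c_[U,V,np.c_[r,W[:,2]]*1000].round().astype(int)[m][::max(1,m.sum()//40)]: print(q.tolist(),end=' ')
for k,v in bats(s,RA,RO).items(): print(k,v)
```

```text
{'time_s': 14.1, 'tool_pos': [0.5676, 0.0619, 0.1789], 'tool_rot': [-179.9559, 0.0488, 27.3344], 'force': [-1.0202, 1.1247, 0.3913], 'grip_width': 0.0695, 'grasp_force': 0.0, 'qpos': [12.5454, 10.6333, -24.1682, 94.8727, 4.4454, 75.5086, -75.0387]}
side 51
[316, 134, 4, 72, 53] [316, 135, 3, 65, 53] [315, 136, -1, 67, 47] [316, 136, 2, 61, 51] [315, 137, -1, 66, 43] [317, 137, 4, 50, 55] [314, 138, -3, 77, 30] [315, 138, -2, 60, 43] [316, 138, 0, 53, 49] [317, 138, 2, 45, 54] [314, 139, -5, 69, 31] [315, 139, -2, 63, 36] [316, 139, 1, 58, 39] [317, 139, 3, 48, 46] [313, 140, -8, 74, 22] [314, 140, -5, 68, 27] [315, 140, -4, 52, 39] [316, 140, -2, 44, 46] [317, 140, 2, 45, 44] [313, 141, -7, 79, 13] [314, 141, -6, 65, 24] [315, 141, -5, 50, 37] [316, 141, -2, 43, 41] [317, 141, 0, 33, 49] [313, 142, -9, 68, 18] [314, 142, -8, 54, 29] [315, 142, -4, 55, 27] [316, 142, -4, 34, 44] [317, 142, 0, 37, 41] [312, 143, -15, 60, 20] [313, 143, -13, 53, 25] [314, 143, -9, 50, 27] [315, 143, -5, 50, 26] [316, 143, -3, 39, 35] [312, 144, -13, 72, 5] [313, 144, -12, 54, 19] [314, 144, -11, 42, 29]
[... 860 characters left out ...]
98, 253, -12, 48, 26] [203, 253, -13, 40, -3] [185, 254, 0, 79, 47] [190, 254, -4, 69, 34] [195, 254, -9, 58, 21] [200, 254, -14, 47, 11] [183, 255, 0, 84, 50] [188, 255, -5, 74, 36] [193, 255, -10, 64, 27] [198, 255, -15, 52, 18] [186, 256, -4, 82, 33] [191, 256, -10, 69, 31] [196, 256, -14, 60, 14] [188, 257, -8, 79, 27] [193, 257, -13, 69, 15] [198, 257, -18, 57, 6] [192, 258, -13, 73, 10] [189, 259, -12, 81, 17] [194, 259, -17, 71, 3] [193, 260, -19, 74, 8] a (np.int32(206), array([-0.0276, -0.0086,  0.0095]), array([-0.0088,  0.0581]))
b (np.int32(318), array([0.0138, 0.0414, 0.0736]), array([0.0418, 0.0013]))
c (np.int32(324), array([0.0236, 0.0519, 0.0823]), array([ 0.052 , -0.0594]))
```

View pics/l.png

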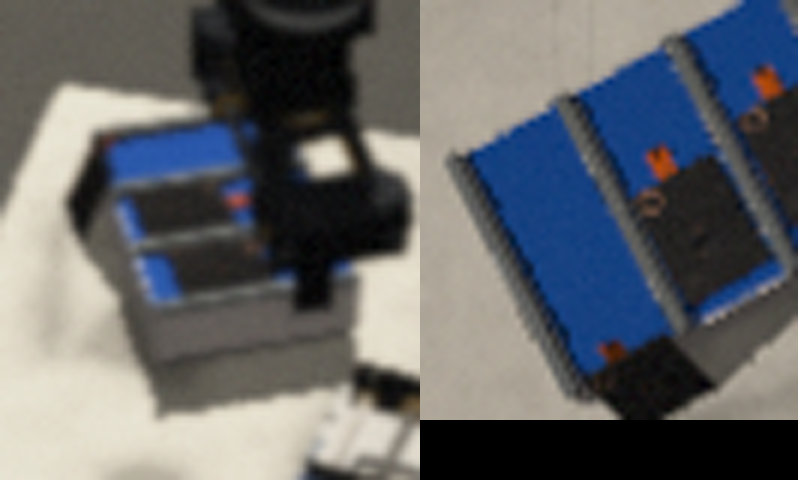

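Run:
```python
from h import *
print(rk(-.012,.059)); plan((*rk(-.012,.059),.10,27.4,.8,-1),(*rk(-.012,.059),-.0175,27.4,.8,1))
```

```text
[0.37517663 0.30234435]
2
[-0.198, -0.994, 0.266, -0.0, 0.0, 0.002, 0.8] x 1
[-0.198, -0.994, 0.658, -0.0, 0.0, 0.002, 0.8] x 1
```

Call:
servo_tool --series '[[[-0.198,-0.994,0,0,0,0,0.8],[-0.198,-0.994,0,0,0,0,0.8],[-0.198,-0.994,0,0,0,0,0.8],[-0.198,-0.994,0,0,0,0,0.8],[-0.198,-0.994,0,0,0,0,0.8],[-0.198,-0.994,0,0,0,0,0.8],[-0.198,-0.994,0,0,0,0,0.8],[-0.198,-0.994,0,0,0,0,0.8],[-0.198,-0.994,0.1,0,0,0,0.8],[-0.198,-0.994,0.2,0,0,0,0.8],[-0.198,-0.994,0.2,0,0,0,0.8],[-0.198,-0.994,0.2,0,0,0,0.8]]]'

```text
time_s: 15.2
tool_pos: [0.3735, 0.3015, 0.1191]
tool_rot: [180.0, 0.2, 27.8]
force: [0.9, 0.4, 0.1]
grip_width: 0.0697
grasp_force: 0.0
```

Run:
```python
from h import *
st(); print(rack_xy(RA,RO,get_obs()["tool_pos"][:2])); plan((*rk(-.012,.059),-.0175,27.4,.8,1))
```

```text
{'time_s': 15.2, 'tool_pos': [0.3735, 0.3015, 0.1191], 'tool_rot': [179.9999, 0.1765, 27.7995], 'force': [0.9486, 0.3684, 0.1273], 'grip_width': 0.0697, 'grasp_force': 0.0, 'qpos': [-3.2242, 2.5787, -39.3532, 110.5669, 1.7195, 67.6185, -105.4092]}
[[-0.01389009  0.05905318]]
1
[0.008, 0.0, 0.455, 0.0, 0.001, 0.002, 0.8] x 1
```

Call:
servo_tool --series '[[[0.002,0,0.1,0,0,0,0.8],[0.002,0,0.2,0,0,0,0.8],[0.002,0,0.3,0,0,0,0.8],[0.002,0,0.38,0,0,0,0.8],[0.002,0,0.43,0,0,0,0.8],[0.002,0,0.45,0,0,0,0.8],[0.002,0,0.45,0,0,0,0.8],[0.002,0,0.45,0,0,0,0.5],[0.002,0,0.45,0,0,0,0.4],[0.002,0,0.45,0,0,0,0.4],[0.002,0,0.45,0,0,0,0.4],[0.002,0,0.45,0,0,0,0.4]]]' --grip_force 15

```text
time_s: 16.2
tool_pos: [0.3759, 0.3031, -0.0144]
tool_rot: [-179.9, -0.1, 27.6]
force: [-0.3, 1.7, 1.6]
grip_width: 0.0457
grasp_force: 15.0
```

Run:
```python
from h import *
st(); print(rack_xy(RA,RO,get_obs()["tool_pos"][:2]))
```

```text
{'time_s': 16.2, 'tool_pos': [0.3759, 0.3031, -0.0144], 'tool_rot': [-179.8922, -0.0966, 27.641], 'force': [-0.2582, 1.7092, 1.5927], 'grip_width': 0.0457, 'grasp_force': 15.0155, 'qpos': [-6.3887, 13.756, -38.4459, 117.6674, 10.7395, 51.8472, -113.0488]}
[[-0.01104162  0.05930388]]
```

Call:
servo_tool --series '[[[0,0,-0.06,0,0,0,0.3],[0,0,-0.14,0,0,0,0.3],[0,0,-0.24,0,0,0,0.3],[0,0,-0.32,0,0,0,0.3],[0,0.12,-0.36,0,0,0,0.3],[-0.01,0.24,-0.36,0,0,0,0.3],[-0.02,0.36,-0.36,0,0,0,0.3],[-0.03,0.48,-0.36,0,0,0,0.3],[-0.037,0.6,-0.36,0,0,0,0.3],[-0.037,0.72,-0.36,0,0,0,0.3],[-0.037,0.782,-0.36,0,0,0,0.3],[-0.037,0.782,-0.36,0,0,0,0.3]]]'

```text
time_s: 17.2
tool_pos: [0.4769, 0.0828, 0.0928]
tool_rot: [179.9, 0.0, 27.2]
force: [-0.5, -0.4, -0.6]
grip_width: 0.0453
grasp_force: 15.0
```

Call:
servo_tool --series '[[[0,0,0.08,0,0,0,0.3],[0,0,0.16,0,0,0,0.3],[0,0,0.24,0,0,0,0.3],[0,0,0.28,0,0,0,0.3],[0,0,0.28,0,0,0,0.3],[0,0,0.28,0,0,0,0.3]]]'

```text
time_s: 17.7
tool_pos: [0.4743, 0.0891, 0.0086]
tool_rot: [-180.0, 0.1, 27.7]
force: [0.7, 0.1, -0.8]
grip_width: 0.0456
grasp_force: 15.0
```

Run:
```python
from h import *
st()
c=cam("side"); s=cam("top")
a=cv2.resize(c["frame"][140:220,310:380,::-1],(420,480),interpolation=cv2.INTER_CUBIC)
b=cv2.resize(s["frame"][180:260,220:283,::-1],(378,480),interpolation=cv2.INTER_CUBIC)
cv2.imwrite("pics/m.png",np.hstack([a,b]))
```

```text
{'time_s': 17.7, 'tool_pos': [0.4743, 0.0891, 0.0086], 'tool_rot': [-179.9567, 0.0659, 27.6896], 'force': [0.7116, 0.1318, -0.754], 'grip_width': 0.0456, 'grasp_force': 15.0179, 'qpos': [11.2979, 10.0322, -26.7213, 116.9359, 5.5019, 54.2843, -80.605]}
```

View pics/m.png

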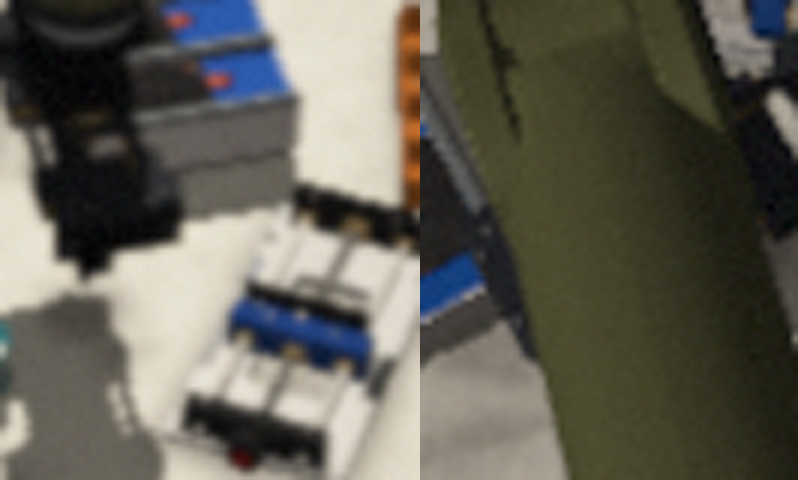

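Battery a is held just above the bench. That was the last picture I may view, so from here I work from numbers. I'll set it down, release, and let it fall flat.

Call:
servo_tool --series '[[[0,0,0.03,0,0,0,0.3],[0,0,0.06,0,0,0,0.3],[0,0,0.07,0,0,0,0.3],[0,0,0.07,0,0,0,0.3],[0,0,0.07,0,0,0,0.3]]]'

```text
time_s: 18.22
tool_pos: [0.4746, 0.0884, -0.0126]
tool_rot: [-180.0, 0.0, 27.6]
force: [-0.3, 0.0, -0.3]
grip_width: 0.0455
grasp_force: 15.0
```

Call:
servo_tool --series '[[[0,0,0,0,0,0,0.85],[0,0,0,0,0,0,0.85],[0,0,0,0,0,0,0.85],[0,0,0,0,0,0,0.85],[0,0,0,0,0,0,0.85],[0,0,0,0,0,0,0.85],[0,0,-0.1,0,0,0,0.85],[0,0,-0.2,0,0,0,0.85],[0,0,-0.3,0,0,0,0.85],[0,0,-0.4,0,0,0,0.85],[0,0,-0.5,0,0,0,0.85],[0,0,-0.5,0,0,0,0.85]]]'

```text
time_s: 19.22
tool_pos: [0.4791, 0.0893, 0.144]
tool_rot: [179.7, -0.6, 27.6]
force: [1.2, -0.3, 0.1]
grip_width: 0.0737
grasp_force: 0.0
```

Call:
servo_tool --series '[[[0.3,0.4,0,0,0,0,0.85],[0.3,0.4,0,0,0,0,0.85],[0.3,0.7,0,0,0,0,0.85],[0.4,0.8,0,0,0,0,0.85],[0.4,0.8,0,0,0,0,0.85],[0.4,0.8,0,0,0,0,0.85],[0.4,0.8,0,0,0,0,0.85],[0.4,0.8,0,0,0,0,0.85]]]'

```text
time_s: 19.88
tool_pos: [0.6948, -0.0747, 0.1354]
tool_rot: [179.9, 0.1, 27.2]
force: [-0.8, -0.4, -0.3]
grip_width: 0.074
grasp_force: 0.0
```

```bash
cat >> h.py <<'E'
def bench_bat(c,xr,yr,z=.004,th=70,scan=False):
    f=c["frame"].astype(int); V,U=np.mgrid[0:400,0:640]
    P=ray(c,np.c_[U.ravel(),V.ravel()],z)[:,:2].reshape(400,640,2)
    box=(P[...,0]>xr[0])&(P[...,0]<xr[1])&(P[...,1]>yr[0])&(P[...,1]<yr[1])
    for a,ce,m in cc((f.max(2)<th)&box,2):
        h=P[m].astype(np.float32); (cx,cy),(w,l),an=cv2.minAreaRect(h*1000); print("dark",a,"c",round(cx,1),round(cy,1),"wl",round(w,1),round(l,1),"ang",round(an,1))
    o=(f[...,0]>110)&(f[...,0]>1.8*f[...,2])&(f[...,1]<.75*f[...,0])&box
    for a,ce,m in cc(o,2): print("orange",a,P[m].mean(0).round(4))
E
python3 - <<'E'
from h import *
st()
for n in ("top","side"):
    print(n); bench_bat(cam(n),(.38,.545),(.03,.165))
E
```

```text
{'time_s': 19.8833, 'tool_pos': [0.6948, -0.0747, 0.1354], 'tool_rot': [179.8995, 0.0821, 27.2427], 'force': [-0.8278, -0.3567, -0.28], 'grip_width': 0.074, 'grasp_force': 0.0, 'qpos': [17.7791, 27.1465, -19.4812, 78.8247, 9.1707, 75.5818, -64.7572]}
top
dark 282 c 498.2 98.7 wl 60.1 45.7 ang 27.1
orange 14 [0.5315 0.1195]
side
dark 107 c 500.4 95.1 wl 53.6 39.6 ang 29.7
orange 6 [0.5317 0.1144]
```

Battery a lies flat at (0.498, 0.0985) with its tail to the rear. I'll pick it by the front half.

```bash
sed -i 's/DC=np.array(\[.529,-.2153\])/DC=np.array([.530,-.2155])/' h.py
python3 - <<'E'
from h import *
p=(.482,.0895)
plan((*p,.10,27.2,.85,-1),(*p,-.0305,27.2,.85,1))
E
```

```text
2
[-0.377, -0.792, 0.123, -0.001, 0.0, 0.002, 0.85] x 1
[-0.376, -0.791, 0.558, -0.001, 0.0, 0.002, 0.85] x 1
```

Call:
servo_tool --series '[[[-0.377,-0.792,0,0,0,0,0.85],[-0.377,-0.792,0,0,0,0,0.85],[-0.377,-0.792,0,0,0,0,0.85],[-0.377,-0.792,0,0,0,0,0.85],[-0.377,-0.792,0,0,0,0,0.85],[-0.377,-0.792,0,0,0,0,0.85],[-0.377,-0.792,0.1,0,0,0,0.85],[-0.377,-0.792,0.2,0,0,0,0.85],[-0.377,-0.792,0.3,0,0,0,0.85],[-0.377,-0.792,0.3,0,0,0,0.85],[-0.377,-0.792,0.3,0,0,0,0.85],[-0.377,-0.792,0.3,0,0,0,0.85]]]'

```text
time_s: 20.98
tool_pos: [0.4828, 0.0902, 0.0492]
tool_rot: [180.0, -0.1, 27.7]
force: [1.0, 0.7, 0.9]
grip_width: 0.0742
grasp_force: 0.0
```

Run:
```python
from h import *
st(); plan((.482,.0895,-.0300,27.2,.85,1))
```

```text
{'time_s': 20.9833, 'tool_pos': [0.4828, 0.0902, 0.0492], 'tool_rot': [179.9595, -0.0952, 27.6836], 'force': [1.0246, 0.7116, 0.8632], 'grip_width': 0.0742, 'grasp_force': 0.0, 'qpos': [12.2335, 7.6726, -27.3861, 114.0197, 4.1248, 59.1224, -79.3724]}
1
[-0.004, 0.001, 0.264, 0.0, -0.001, 0.003, 0.85] x 1
```

Call:
servo_tool --series '[[[-0.002,0,0.09,0,0,0,0.85],[-0.002,0,0.17,0,0,0,0.85],[-0.002,0,0.23,0,0,0,0.85],[-0.002,0,0.25,0,0,0,0.85],[-0.002,0,0.25,0,0,0,0.85],[-0.002,0,0.25,0,0,0,0.85]]]'

```text
time_s: 21.48
tool_pos: [0.4831, 0.0895, -0.0257]
tool_rot: [180.0, -0.1, 27.6]
force: [-0.0, -0.2, 0.4]
grip_width: 0.0739
grasp_force: 0.0
```

Call:
servo_tool --series '[[[0,0,0.004,0,0,0,0.85],[0,0,0.004,0,0,0,0.85],[0,0,0.004,0,0,0,0.85]]]'

```text
time_s: 21.73
tool_pos: [0.4826, 0.0893, -0.0274]
tool_rot: [179.9, -0.1, 27.6]
force: [-0.0, -0.3, 0.5]
grip_width: 0.074
grasp_force: 0.0
```

Call:
servo_tool --series '[[[0,0,0.006,0,0,0,0.85],[0,0,0.006,0,0,0,0.85],[0,0,0.006,0,0,0,0.85]]]'

```text
time_s: 21.98
tool_pos: [0.4817, 0.0891, -0.0302]
tool_rot: [180.0, 0.0, 27.6]
force: [-0.3, 0.8, 0.6]
grip_width: 0.074
grasp_force: 0.0
```

Call:
servo_tool --series '[[[0,0,0.004,0,0,0,0.85],[0,0,0.004,0,0,0,0.85],[0,0,0.004,0,0,0,0.85]]]'

```text
time_s: 22.23
tool_pos: [0.4817, 0.0892, -0.0315]
tool_rot: [180.0, 0.0, 27.6]
force: [0.5, 0.5, -1.0]
grip_width: 0.074
grasp_force: 0.1
```

Call:
servo_tool --series '[[[0,0,0,0,0,0,0.4],[0,0,0,0,0,0,0.4],[0,0,0,0,0,0,0.4],[0,0,0,0,0,0,0.4],[0,0,0,0,0,0,0.4],[0,0,0,0,0,0,0.4],[0,0,-0.03,0,0,0,0.4],[0,0,-0.06,0,0,0,0.4],[0,0,-0.1,0,0,0,0.4]]]' --grip_force 25

```text
time_s: 22.98
tool_pos: [0.4813, 0.0892, -0.0008]
tool_rot: [-180.0, 0.0, 27.6]
force: [0.3, 0.6, -0.8]
grip_width: 0.0452
grasp_force: 25.0
```

Run:
```python
from h import *
p=pol(.0808,SY-np.pi/2); print(p); st()
plan((*p,.11,81.9,.4,-1))
```

```text
[ 0.51864491 -0.29549814]
{'time_s': 22.9833, 'tool_pos': [0.4813, 0.0892, -0.0008], 'tool_rot': [-179.9792, 0.0432, 27.6365], 'force': [0.3204, 0.5528, -0.7851], 'grip_width': 0.0452, 'grasp_force': 24.9647, 'qpos': [11.5244, 11.7085, -27.0598, 116.4351, 6.595, 53.3374, -81.3672]}
1
[-0.485, 1.194, -0.369, -0.0, 0.0, -0.301, 0.4] x 1
```

Call:
servo_tool --series '[[[0,0,-0.1,0,0,0,0.4],[0,0,-0.2,0,0,0,0.4],[0,0,-0.3,0,0,0,0.4],[0,0,-0.36,0,0,0,0.4],[-0.04,0.1,-0.37,0,0,0,0.4],[-0.08,0.2,-0.37,0,0,0,0.4],[-0.12,0.3,-0.37,0,0,0,0.4],[-0.16,0.4,-0.37,0,0,0,0.4],[-0.2,0.5,-0.37,0,0,0,0.4],[-0.24,0.6,-0.37,0,0,0,0.4]]]'

```text
time_s: 23.82
tool_pos: [0.5017, -0.1052, 0.1113]
tool_rot: [179.9, -0.1, 27.6]
force: [0.2, 0.2, -1.0]
grip_width: 0.0445
grasp_force: 25.0
```

Call:
servo_tool --series '[[[-0.04,0.09,0,0,0,-0.03,0.4],[-0.08,0.18,0,0,0,-0.06,0.4],[-0.12,0.27,0,0,0,-0.1,0.4],[-0.15,0.36,0,0,0,-0.13,0.4],[-0.18,0.44,0,0,0,-0.17,0.4],[-0.21,0.52,0,0,0,-0.2,0.4],[-0.23,0.56,0,0,0,-0.24,0.4],[-0.24,0.59,0,0,0,-0.27,0.4],[-0.245,0.594,0,0,0,-0.301,0.4],[-0.245,0.594,0,0,0,-0.301,0.4],[-0.245,0.594,0,0,0,-0.301,0.4],[-0.245,0.594,0,0,0,-0.301,0.4]]]'

```text
time_s: 24.82
tool_pos: [0.5193, -0.2951, 0.1104]
tool_rot: [179.9, 0.0, 81.7]
force: [0.2, -0.1, -0.1]
grip_width: 0.0443
grasp_force: 25.0
```

Run:
```python
from h import *
p=pol(.0808,SY-np.pi/2); st(); plan((*p,.012,81.9,.4,1))
# check disc: hub + notch + mark from side and top by colour
for n in("top","side"):
    c=cam(n); H=hsv(c); f=c["frame"].astype(int)
    V,U=np.mgrid[0:400,0:640]; P=ray(c,np.c_[U.ravel(),V.ravel()],.012)[:,:2].reshape(400,640,2)
    m=((H[...,0]<8)|(H[...,0]>172))&(H[...,1]>140)&(H[...,2]>90)&(np.hypot(P[...,0]-.408,P[...,1]+.198)<.03)
    q=cc(m)
    if q: print(n,"mark",q[0][0],ray(c,q[0][1],.012)[0].round(4))
    P=ray(c,np.c_[U.ravel(),V.ravel()],.026)[:,:2].reshape(400,640,2)
    g=(f[...,0]>1.25*f[...,2])&(f[...,0]>90)&(f[...,0]-f[...,2]>40)&(np.hypot(P[...,0]-.53,P[...,1]+.2155)<.1)
    for a,ce,mm in cc(g,6): print("  gold",a,ray(c,ce,.040)[0][:2].round(4))
```

```text
{'time_s': 24.8167, 'tool_pos': [0.5193, -0.2951, 0.1104], 'tool_rot': [179.9456, 0.0006, 81.7134], 'force': [0.1635, -0.0819, -0.0642], 'grip_width': 0.0443, 'grasp_force': 25.0013, 'qpos': [39.3551, 15.5769, -14.4393, 96.4783, 4.1128, 68.4123, 15.6265]}
1
[-0.002, -0.002, 0.328, 0.0, 0.0, -0.001, 0.4] x 1
top mark 13 [ 0.4089 -0.1985  0.012 ]
  gold 17 [ 0.5355 -0.2584]
  gold 6 [ 0.4941 -0.2178]
  gold 4 [ 0.5174 -0.2503]
  gold 4 [ 0.5282 -0.18  ]
  gold 3 [ 0.544 -0.181]
  gold 3 [ 0.4968 -0.2027]
side mark 1 [ 0.4093 -0.199   0.012 ]
  gold 6 [ 0.5347 -0.2535]
  gold 3 [ 0.5193 -0.2497]
```

The cradle contact pads confirm the centre at (0.531, -0.2155), so the tool is on target. Lowering.

Call:
servo_tool --series '[[[0,0,0.1,0,0,0,0.4],[0,0,0.2,0,0,0,0.4],[0,0,0.27,0,0,0,0.4],[0,0,0.3,0,0,0,0.4],[0,0,0.315,0,0,0,0.4],[0,0,0.325,0,0,0,0.4],[0,0,0.325,0,0,0,0.4],[0,0,0.325,0,0,0,0.4]]]'

```text
time_s: 25.58
tool_pos: [0.5201, -0.2956, 0.0133]
tool_rot: [179.9, 0.0, 81.8]
force: [0.4, 0.0, -0.3]
grip_width: 0.0354
grasp_force: 0.0
```

Call:
servo_tool --series '[[[0,0,0.005,0,0,0,0.4],[0,0,0.005,0,0,0,0.4],[0,0,0.005,0,0,0,0.4]]]'

```text
time_s: 25.83
tool_pos: [0.5204, -0.296, 0.0126]
tool_rot: [179.8, 0.1, 81.8]
force: [-1.3, 1.0, 5.8]
grip_width: 0.0351
grasp_force: 3.0
```

Call:
servo_tool --series '[[[0,0,0.005,0,0,0,0.4],[0,0,0.005,0,0,0,0.4],[0,0,0.005,0,0,0,0.4]]]'

```text
time_s: 26.08
tool_pos: [0.5214, -0.2962, 0.0126]
tool_rot: [179.7, 0.1, 81.8]
force: [-1.2, 0.4, 11.5]
grip_width: 0.035
grasp_force: 5.9
```

Call:
servo_tool --series '[[[0,0,-0.02,0,0,0,0.4],[0,0,-0.1,0,0,0,0.4],[0,0,-0.2,0,0,0,0.4],[0,0,-0.3,0,0,0,0.4],[0,0,-0.4,0,0,0,0.4],[0.1,0,-0.5,0,0,0,0.4],[0.2,0,-0.5,0,0,0,0.4],[0.3,-0.1,-0.5,0,0,0,0.4],[0.4,-0.2,-0.5,0,0,0,0.4],[0.5,-0.3,-0.5,0,0,0,0.4],[0.6,-0.3,-0.5,0,0,0,0.4],[0.6,-0.3,-0.5,0,0,0,0.4]]]'

```text
time_s: 27.08
tool_pos: [0.4552, -0.0977, 0.1599]
tool_rot: [179.9, -0.1, 82.3]
force: [-0.1, 0.5, 0.8]
grip_width: 0.0347
grasp_force: 0.0
```

Run:
```python
from h import *
st(); print("cradle_right",pol(.062,SY-np.pi/2))
for n in("top","side"):
    c=cam(n); print(n)
    for th in (40,55): bench_bat(c,(.45,.60),(-.35,-.225),.044,th)
    px=proj(c,[*pol(.062,SY-np.pi/2),.044])[0].round().astype(int); y,x=px[1],px[0]
    print(c["frame"][y-12:y+13:3,x-12:x+13:3].max(2))
```

```text
{'time_s': 27.0833, 'tool_pos': [0.4552, -0.0977, 0.1599], 'tool_rot': [179.9287, -0.0705, 82.2717], 'force': [-0.0912, 0.4675, 0.7717], 'grip_width': 0.0347, 'grasp_force': 0.0, 'qpos': [31.9507, -2.3972, -22.3086, 109.9806, -1.0321, 72.1712, 2.2462]}
cradle_right [ 0.52128694 -0.27688471]
top
dark 300 c 526.3 -274.2 wl 59.1 48.6 ang 86.1
dark 1 c 584.5 -275.5 wl 0.0 0.0 ang 0.0
orange 10 [ 0.5274 -0.2335]
dark 336 c 522.4 -273.6 wl 65.0 52.8 ang 75.7
dark 133 c 523.8 -320.7 wl 31.3 147.7 ang 86.7
orange 10 [ 0.5274 -0.2335]
[[173 162 160 156 125 113 160  84  92]
 [168  43  34  72  76  79  81  81  88]
 [ 69  30  17  23  18  18  20  33  83]
 [ 69  34  19   7  16  18  16  27  63]
 [ 73  30  16  18  19  25  17  24  48]
 [ 47  15  14  13  22  22  17  31  44]
 [ 64  27  48  71  40  32  18  34  66]
 [ 89  49  62 116  85 171 100  86  86]
 [ 79  85 148 155  85 156 105  87  85]]
side
dark 198 c 527.3 -277.6 wl 46.0 63.5 ang 0.6
orange 1 [ 0.5299 -0.235 ]
dark 264 c 523.2 -284.5 wl 81.0 54.3 ang 74.5
dark 4 c 508.5 -229.7 wl 7.1 2.6 ang 66.7
orange 1 [ 0.5299 -0.235 ]
[[ 91  68  77  70  50 165 186 185 137]
 [117 109  61  70  47  87 142 160 223]
 [136 181  79  31  27  32  39  57 218]
 [121 231 158  24  17  17  20  35 145]
 [104 221 134  26  16  19  13  33  89]
 [103 124  28  23  18  16  20  68 126]
 [119 213  41  24  21  20  48 103 194]
 [101 101  47  48  46  47  91 101 138]
 [102 100  74  51  58  93 103 117 233]]
```

```bash
cat >> h.py <<'E'
def plane(n,ctr,th=40,z=.044,rad=.034):
    "fit plane to depth of dark pixels near ctr; averaged over 3 frames"
    fr=[cam(n) for _ in range(3)]; c=fr[0]; D=np.stack([k["depth"] for k in fr]); D=np.where(D>0,D,np.nan); D=np.nanmedian(D,0)
    V,U=np.mgrid[0:400,0:640]; P=ray(c,np.c_[U.ravel(),V.ravel()],z)[:,:2].reshape(400,640,2)
    m=(c["frame"].max(2)<th)&(np.hypot(P[...,0]-ctr[0],P[...,1]-ctr[1])<rad)&np.isfinite(D)
    m=cv2.erode(m.astype(np.uint8),np.ones((3,3)))>0
    p=cv2.undistortPoints(np.c_[U[m],V[m]].astype(float).reshape(-1,1,2),c["K"],c["D"])[:,0]
    W=c["o"]+(np.c_[p,np.ones(len(p))]*D[m][:,None])@c["R"].T
    A=np.c_[W[:,:2]-ctr,np.ones(len(W))]; s,*_=np.linalg.lstsq(A,W[:,2],rcond=None)
    print(n,"plane",m.sum(),"slope",s[:2].round(3),"z",s[2].round(4),"std",(A@s-W[:,2]).std().round(4))
E
python3 - <<'E'
from h import *
for n in("top","side"): plane(n,np.array([.5265,-.276]))
E
```

```text
top plane 210 slope [0.005 0.002] z 0.0424 std 0.002
side plane 126 slope [ 0.019 -0.009] z 0.0435 std 0.002h.py:69: RuntimeWarning: All-NaN slice encountered
  fr=[cam(n) for _ in range(3)]; c=fr[0]; D=np.stack([k["depth"] for k in fr]); D=np.where(D>0,D,np.nan); D=np.nanmedian(D,0)
```

Battery a is level in the right cradle, about 4 mm off centre. Next is battery b, approached with yaw 207° so it suits the remaining cradles.

Run:
```python
from h import *
print(rk(.106,0)); plan((*rk(.106,0),.13,207.4,0,1))
```

```text
[0.5070899  0.30431691]
1
[1.377, -0.027, 0.097, 0.0, -0.0, -0.698, 0] x 1
```

Call:
servo_tool --series '[[[0.12,0,0,0,0,-0.039,0],[0.24,0,0,0,0,-0.078,0],[0.36,0,0,0,0,-0.117,0],[0.48,0,0,0,0,-0.156,0],[0.6,-0.01,0,0,0,-0.195,0],[0.72,-0.02,0,0,0,-0.234,0],[0.84,-0.027,0,0,0,-0.273,0],[0.94,-0.027,0,0,0,-0.312,0],[0.94,-0.027,0,0,0,-0.35,0],[0.94,-0.027,0,0,0,-0.35,0],[0.94,-0.027,0,0,0,-0.35,0]]]'

```text
time_s: 28.4
tool_pos: [0.4879, 0.1747, 0.1586]
tool_rot: [-179.9, -0.0, 144.6]
force: [0.4, -0.3, 0.2]
grip_width: 0.0005
grasp_force: 0.0
```

Run:
```python
from h import *
st(); plan((*rk(.106,0),.13,207.4,0,1))
```

```text
{'time_s': 28.4, 'tool_pos': [0.4879, 0.1747, 0.1586], 'tool_rot': [-179.9471, -0.0328, 144.5598], 'force': [0.3587, -0.3457, 0.2164], 'grip_width': 0.0005, 'grasp_force': 0.0, 'qpos': [14.6532, 5.9478, -39.3162, 102.9929, 3.9454, 72.5003, 28.8562]}
1
[0.198, 0.389, 0.095, -0.0, -0.0, -0.349, 0] x 1
```

Call:
servo_tool --series '[[[0.05,0.1,0,0,0,-0.039,0],[0.1,0.2,0,0,0,-0.078,0],[0.15,0.3,0,0,0,-0.117,0],[0.198,0.389,0,0,0,-0.156,0],[0.198,0.389,0,0,0,-0.195,0],[0.198,0.389,0,0,0,-0.234,0],[0.198,0.389,0,0,0,-0.273,0],[0.198,0.389,0.05,0,0,-0.312,0],[0.198,0.389,0.095,0,0,-0.349,0],[0.198,0.389,0.095,0,0,-0.349,0],[0.198,0.389,0.095,0,0,-0.349,0]]]'

```text
time_s: 29.32
tool_pos: [0.5067, 0.303, 0.1297]
tool_rot: [-180.0, -0.1, -152.8]
force: [0.2, -0.1, 0.2]
grip_width: 0.0003
grasp_force: 0.0
```

Run:
```python
from h import *
st(); plan((*rk(.106,0),.018,207.4,0,1))
for n in ("top","side"):
    for k,v in bats(cam(n),RA,RO).items(): print(n,k,v)
```

```text
{'time_s': 29.3167, 'tool_pos': [0.5067, 0.303, 0.1297], 'tool_rot': [-179.966, -0.13, -152.8318], 'force': [0.1552, -0.1183, 0.2427], 'grip_width': 0.0003, 'grasp_force': 0.0, 'qpos': [8.1966, 20.3864, -50.681, 95.0039, 16.4095, 72.5775, 71.4342]}
1
[-0.004, 0.003, 0.372, -0.0, -0.001, -0.001, 0] x 1
top b (np.int32(1009), array([-0.0559,  0.0486,  0.1329]), array([ 0.0461, -0.0025]))
top c (np.int32(735), array([-0.0581,  0.0239,  0.0905]), array([ 0.0169, -0.0574]))
side b (np.int32(113), array([0.0166, 0.0443, 0.072 ]), array([0.0446, 0.0021]))
side c (np.int32(133), array([0.026 , 0.0539, 0.0818]), array([ 0.0539, -0.0604]))
```

Call:
servo_tool --series '[[[-0.002,0.003,0.1,0,0,0,0],[-0.002,0.003,0.2,0,0,0,0],[-0.002,0.003,0.28,0,0,0,0],[-0.002,0.003,0.34,0,0,0,0],[-0.002,0.003,0.37,0,0,0,0],[-0.002,0.003,0.378,0,0,0,0],[-0.002,0.003,0.378,0,0,0,0],[-0.002,0.003,0.378,0,0,0,0]]]'

```text
time_s: 30.08
tool_pos: [0.5075, 0.307, 0.0186]
tool_rot: [-180.0, 0.1, -152.4]
force: [-0.5, 0.3, -0.0]
grip_width: 0.0006
grasp_force: 0.0
```

Run:
```python
from h import *
st(); print(rack_xy(RA,RO,get_obs()["tool_pos"][:2])); plan((*rk(.0525,0),.015,207.4,0,1))
```

```text
{'time_s': 30.0833, 'tool_pos': [0.5075, 0.307, 0.0186], 'tool_rot': [-179.992, 0.1303, -152.4187], 'force': [-0.5078, 0.2875, -0.0124], 'grip_width': 0.0006, 'grasp_force': 0.0, 'qpos': [4.8228, 27.1873, -47.4597, 101.0106, 22.5306, 61.6462, 67.195]}
[[0.1075824  0.00218568]]
1
[0.184, -0.007, 0.012, -0.0, 0.001, 0.001, 0] x 1
```

Call:
servo_tool --series '[[[0,-0.004,0.01,0,0,0,0],[0,-0.007,0.01,0,0,0,0],[0.02,-0.007,0.01,0,0,0,0],[0.04,-0.007,0.01,0,0,0,0],[0.06,-0.007,0.01,0,0,0,0],[0.08,-0.007,0.01,0,0,0,0],[0.1,-0.007,0.01,0,0,0,0],[0.12,-0.007,0.01,0,0,0,0],[0.14,-0.007,0.01,0,0,0,0],[0.15,-0.007,0.01,0,0,0,0],[0.16,-0.007,0.01,0,0,0,0],[0.16,-0.007,0.01,0,0,0,0]]]'

```text
time_s: 31.08
tool_pos: [0.4643, 0.2817, 0.014]
tool_rot: [-180.0, -0.0, -152.4]
force: [-0.8, 0.3, -0.5]
grip_width: 0.0004
grasp_force: 0.0
```

Run:
```python
from h import *
st(); print(rack_xy(RA,RO,get_obs()["tool_pos"][:2])); plan((*rk(.0525,0),.015,207.4,0,1))
c=cam("side"); f=c["frame"].max(2)
# profile along lane b and c at z .049 in side view
for y in (0,.012,-.012,-.06): print(y,[int(f[tuple(proj(c,[*rk(x,y),.049])[0].round().astype(int)[::-1])]) for x in np.arange(-.04,.1,.004)])
```

```text
{'time_s': 31.0833, 'tool_pos': [0.4643, 0.2817, 0.014], 'tool_rot': [-179.9709, -0.0348, -152.3692], 'force': [-0.8253, 0.3474, -0.4613], 'grip_width': 0.0004, 'grasp_force': 0.0, 'qpos': [8.6544, 21.952, -49.5669, 108.0382, 19.4429, 58.8625, 68.5016]}
[[ 0.05763908 -0.00036084]]
1
[0.017, 0.001, -0.003, -0.0, -0.0, 0.001, 0] x 1
0 [197, 197, 208, 216, 213, 180, 97, 43, 40, 32, 26, 20, 18, 17, 22, 17, 20, 20, 20, 17, 14, 15, 19, 14, 13, 9, 11, 9, 8, 10, 14, 10, 14, 17, 19]
0.012 [213, 205, 208, 217, 220, 195, 133, 68, 46, 42, 39, 23, 21, 16, 20, 18, 20, 19, 23, 26, 30, 32, 23, 11, 18, 13, 6, 12, 10, 11, 11, 11, 10, 8, 8]
-0.012 [196, 206, 214, 218, 192, 128, 64, 38, 36, 28, 21, 18, 20, 18, 23, 21, 21, 14, 22, 17, 23, 35, 28, 30, 34, 36, 52, 89, 79, 94, 107, 127, 141, 143, 84]
-0.06 [221, 220, 224, 226, 225, 211, 171, 114, 92, 87, 78, 73, 69, 64, 65, 49, 28, 21, 21, 18, 19, 21, 21, 19, 22, 19, 17, 15, 21, 32, 54, 109, 156, 127, 111]
```

Call:
servo_tool --series '[[[0.006,0.001,-0.003,0,0,0,0],[0.012,0.001,-0.003,0,0,0,0],[0.017,0.001,-0.003,0,0,0,0],[0.017,0.001,-0.003,0,0,0,0],[0.017,0.001,-0.003,0,0,0,0],[0.017,0.001,-0.003,0,0,0,0],[0.01,0.001,-0.003,0,0,0,0],[0.0,0.001,-0.01,0,0,0,0],[0.0,0.001,-0.06,0,0,0,0],[0.0,0.001,-0.14,0,0,0,0],[0.0,0.001,-0.22,0,0,0,0],[0.0,0.001,-0.22,0,0,0,0]]]'

```text
time_s: 32.13
tool_pos: [0.4677, 0.2848, 0.0847]
tool_rot: [-180.0, 0.4, -152.4]
force: [-0.1, 1.1, 0.5]
grip_width: 0.0004
grasp_force: 0.0
```

Run:
```python
from h import *
st(); print(rack_xy(RA,RO,get_obs()["tool_pos"][:2])); 
c=cam("side"); f=c["frame"].max(2)
for y in (0,-.012,-.06): print(y,[int(f[tuple(proj(c,[*rk(x,y),.049])[0].round().astype(int)[::-1])]) for x in np.arange(-.04,.1,.004)])
for k,v in bats(c,RA,RO).items(): print(k,v)
plan((*rk(-.0125,0),.08,207.4,.8,1),(*rk(-.0125,0),.0045,207.4,.8,1))
```

```text
{'time_s': 32.1333, 'tool_pos': [0.4677, 0.2848, 0.0847], 'tool_rot': [-179.989, 0.4338, -152.3577], 'force': [-0.1076, 1.1077, 0.4536], 'grip_width': 0.0004, 'grasp_force': 0.0, 'qpos': [11.4836, 16.8443, -52.1538, 104.2632, 14.6731, 65.5042, 72.0991]}
[[0.06206278 0.00084403]]
0 [196, 197, 205, 202, 164, 91, 48, 38, 40, 40, 38, 39, 37, 38, 43, 40, 36, 40, 43, 67, 117, 144, 147, 103, 133, 164, 170, 171, 172, 169, 173, 170, 169, 170, 172]
-0.012 [195, 206, 211, 193, 135, 65, 41, 35, 37, 37, 35, 36, 31, 40, 41, 39, 36, 37, 43, 82, 132, 158, 151, 158, 170, 174, 168, 171, 170, 170, 171, 170, 166, 168, 171]
-0.06 [217, 221, 225, 226, 225, 209, 171, 111, 92, 88, 76, 74, 67, 66, 64, 49, 27, 20, 18, 18, 15, 19, 16, 22, 26, 28, 36, 36, 39, 39, 57, 111, 157, 127, 110]
b (np.int32(113), array([-0.0171,  0.0107,  0.0372]), array([0.0106, 0.0002]))
c (np.int32(182), array([0.0029, 0.0412, 0.0814]), array([ 0.0415, -0.0599]))
2
[0.245, -0.001, 0.008, -0.0, 0.002, 0.001, 0.8] x 1
[0.246, -0.0, 0.26, -0.0, 0.002, 0.001, 0.8] x 1
```

b overhangs about 21 mm and lies level. I'll grip it now.

Call:
servo_tool --series '[[[0.04,0,0,0,0,0,0.8],[0.1,0,0,0,0,0,0.8],[0.16,0,0,0,0,0,0.8],[0.22,0,0,0,0,0,0.8],[0.245,0,0,0,0,0,0.8],[0.245,0,0,0,0,0,0.8],[0.245,0,0,0,0,0,0.8],[0.245,0,0,0,0,0,0.8],[0.245,0,0,0,0,0,0.8],[0.245,0,0,0,0,0,0.8]]]'

```text
time_s: 33.02
tool_pos: [0.4001, 0.2489, 0.0801]
tool_rot: [179.9, 0.0, -152.4]
force: [-0.6, 0.4, -0.2]
grip_width: 0.0589
grasp_force: 0.0
```

Run:
```python
from h import *
st(); print(rack_xy(RA,RO,get_obs()["tool_pos"][:2])); plan((*rk(-.0125,0),.0045,207.4,.8,1))
for k,v in bats(cam("side"),RA,RO).items(): print(k,v)
```

```text
{'time_s': 33.0167, 'tool_pos': [0.4001, 0.2489, 0.0801], 'tool_rot': [179.9409, 0.0083, -152.3639], 'force': [-0.5963, 0.4035, -0.1572], 'grip_width': 0.0589, 'grasp_force': 0.0, 'qpos': [18.3041, 5.4926, -54.9092, 113.997, 4.9828, 62.9096, 78.8828]}
[[-1.44544216e-02  9.25788534e-05]]
1
[-0.006, -0.001, 0.252, 0.0, 0.0, 0.001, 0.8] x 1
b (np.int32(109), array([-0.0172,  0.0094,  0.0372]), array([0.0099, 0.0014]))
c (np.int32(116), array([0.0267, 0.0537, 0.0819]), array([ 0.0538, -0.0572]))
```

Call:
servo_tool --series '[[[-0.003,0,0,0,0,0,0.8],[-0.003,0,0.07,0,0,0,0.8],[-0.003,0,0.14,0,0,0,0.8],[-0.003,0,0.2,0,0,0,0.8],[-0.003,0,0.24,0,0,0,0.8],[-0.003,0,0.25,0,0,0,0.8],[-0.003,0,0.25,0,0,0,0.8],[-0.003,0,0.25,0,0,0,0.8]]]'

```text
time_s: 33.73
tool_pos: [0.4009, 0.2493, 0.0057]
tool_rot: [180.0, 0.0, -152.4]
force: [0.3, 0.5, -0.5]
grip_width: 0.0697
grasp_force: 0.0
```

Call:
servo_tool --series '[[[0,0,0,0,0,0,0.3],[0,0,0,0,0,0,0.3],[0,0,0,0,0,0,0.3],[0,0,0,0,0,0,0.3],[0,0,0,0,0,0,0.3],[0,0,0,0,0,0,0.3],[0,0,0,0,0,0,0.3]]]' --grip_force 30

```text
time_s: 34.32
tool_pos: [0.4007, 0.2489, 0.0054]
tool_rot: [-180.0, 0.0, -152.4]
force: [0.2, -0.5, 2.6]
grip_width: 0.0453
grasp_force: 29.9
```

Run:
```python
from h import *
st(); print(rack_xy(RA,RO,get_obs()["tool_pos"][:2]))
for k,v in bats(cam("side"),RA,RO).items(): print(k,v)
p=pol(.062+.022,SY+np.pi/2); print(p); plan((*p,.11,81.9,0,1))
```

```text
{'time_s': 34.3167, 'tool_pos': [0.4007, 0.2489, 0.0054], 'tool_rot': [-179.9855, 0.0257, -152.3717], 'force': [0.1733, -0.4857, 2.6111], 'grip_width': 0.0453, 'grasp_force': 29.8931, 'qpos': [14.4577, 13.4176, -53.1973, 117.8922, 13.1864, 54.6769, 71.9417]}
[[-0.01398355 -0.0002068 ]]
a (np.int32(143), array([-0.0329,  0.0065,  0.0417]), array([0.0061, 0.0576]))
b (np.int32(161), array([-0.0328,  0.0045,  0.0431]), array([0.0047, 0.001 ]))
c (np.int32(119), array([0.0257, 0.053 , 0.0819]), array([ 0.0531, -0.0568]))
[ 0.54180479 -0.13233362]
1
[0.172, -1.344, -0.349, 0.0, 0.0, 0.698, 0] x 1
```

Call:
servo_tool --series '[[[0,0,-0.06,0,0,0,0.3],[0,0,-0.14,0,0,0,0.3],[0,0,-0.24,0,0,0,0.3],[0,0,-0.34,0,0,0.03,0.3],[0.02,-0.1,-0.38,0,0,0.07,0.3],[0.03,-0.2,-0.38,0,0,0.11,0.3],[0.05,-0.3,-0.38,0,0,0.15,0.3],[0.06,-0.4,-0.38,0,0,0.19,0.3],[0.07,-0.5,-0.38,0,0,0.23,0.3],[0.09,-0.6,-0.38,0,0,0.27,0.3],[0.1,-0.7,-0.38,0,0,0.31,0.3],[0.1,-0.7,-0.38,0,0,0.35,0.3]]]'

```text
time_s: 35.37
tool_pos: [0.4727, 0.0417, 0.1187]
tool_rot: [-179.9, 0.1, 144.1]
force: [-1.3, -0.5, -1.8]
grip_width: 0.0453
grasp_force: 29.9
```

Run:
```python
from h import *
p=pol(.062+.023,SY+np.pi/2)+[.0005,0]; print(p); st(); plan((*p,.10,81.9,0,1))
```

```text
[ 0.54244533 -0.13134354]
{'time_s': 35.3667, 'tool_pos': [0.4727, 0.0417, 0.1187], 'tool_rot': [-179.8879, 0.0853, 144.0787], 'force': [-1.2628, -0.4656, -1.7684], 'grip_width': 0.0453, 'grasp_force': 29.8868, 'qpos': [33.0711, 1.7308, -41.6284, 111.3506, 1.3969, 67.3793, 44.9966]}
1
[-0.527, -0.331, 0.064, -0.0, 0.001, 0.345, 0] x 1
```

Call:
servo_tool --series '[[[-0.08,-0.05,0,0,0,0.039,0.3],[-0.16,-0.1,0,0,0,0.078,0.3],[-0.24,-0.15,0,0,0,0.117,0.3],[-0.32,-0.2,0,0,0,0.156,0.3],[-0.4,-0.25,0,0,0,0.195,0.3],[-0.48,-0.3,0,0,0,0.234,0.3],[-0.527,-0.331,0.03,0,0,0.273,0.3],[-0.527,-0.331,0.06,0,0,0.312,0.3],[-0.527,-0.331,0.06,0,0,0.345,0.3],[-0.527,-0.331,0.06,0,0,0.345,0.3],[-0.527,-0.331,0.06,0,0,0.345,0.3],[-0.527,-0.331,0.06,0,0,0.345,0.3]]]'

```text
time_s: 36.37
tool_pos: [0.5437, -0.1229, 0.1013]
tool_rot: [180.0, 0.0, 83.0]
force: [-0.5, 0.5, -0.4]
grip_width: 0.0448
grasp_force: 29.9
```

Run:
```python
from h import *
p=pol(.062+.023,SY+np.pi/2)+[.0005,0]; st(); plan((*p,.003,81.9,0,1))
for n in("top","side"): 
    print(n); bench_bat(cam(n),(.48,.60),(-.20,-.10),.14,45)
```

```text
{'time_s': 36.3667, 'tool_pos': [0.5437, -0.1229, 0.1013], 'tool_rot': [179.984, 0.0075, 83.0213], 'force': [-0.4879, 0.4997, -0.4046], 'grip_width': 0.0448, 'grasp_force': 29.8973, 'qpos': [36.2817, 12.9045, -29.5935, 102.1081, 6.9017, 66.7599, -2.398]}
1
[-0.028, -0.001, 0.328, 0.0, 0.0, 0.006, 0] x 1
top
dark 375 c 539.4 -179.9 wl 27.8 119.3 ang 86.6
side
dark 160 c 538.9 -137.9 wl 65.1 74.5 ang 0.1
dark 9 c 594.6 -130.1 wl 9.6 8.8 ang 12.7
```

Call:
servo_tool --series '[[[-0.014,0,0,0,0,0.006,0.3],[-0.028,0,0,0,0,0.006,0.3],[-0.028,0,0.08,0,0,0.006,0.3],[-0.028,0,0.16,0,0,0.006,0.3],[-0.028,0,0.22,0,0,0.006,0.3],[-0.028,0,0.25,0,0,0.006,0.3],[-0.028,0,0.25,0,0,0.006,0.3],[-0.028,0,0.25,0,0,0.006,0.3]]]'

```text
time_s: 37.13
tool_pos: [0.5427, -0.1319, 0.0264]
tool_rot: [-180.0, 0.0, 81.7]
force: [0.1, 0.4, 0.3]
grip_width: 0.0451
grasp_force: 29.9
```

Run:
```python
from h import *
p=pol(.062+.023,SY+np.pi/2)+[.0005,0]; st(); plan((*p,.003,81.9,0,1))
```

```text
{'time_s': 37.1333, 'tool_pos': [0.5427, -0.1319, 0.0264], 'tool_rot': [-179.9961, 0.0013, 81.747], 'force': [0.0565, 0.3512, 0.2745], 'grip_width': 0.0451, 'grasp_force': 29.8974, 'qpos': [35.6554, 17.7126, -28.3695, 105.9665, 9.7408, 58.7112, -4.9147]}
1
[0.002, -0.001, 0.078, -0.0, 0.0, -0.001, 0] x 1
```

Call:
servo_tool --series '[[[0,0,0.03,0,0,0,0.3],[0,0,0.06,0,0,0,0.3],[0,0,0.075,0,0,0,0.3],[0,0,0.075,0,0,0,0.3],[0,0,0.075,0,0,0,0.3]]]'

```text
time_s: 37.55
tool_pos: [0.5428, -0.1317, 0.0039]
tool_rot: [180.0, 0.0, 81.8]
force: [-0.2, -0.3, 1.7]
grip_width: 0.0449
grasp_force: 29.9
```

Call:
servo_tool --series '[[[0,0,0.005,0,0,0,0.3],[0,0,0.005,0,0,0,0.3],[0,0,0.005,0,0,0,0.3]]]'

```text
time_s: 37.8
tool_pos: [0.5428, -0.1318, 0.0025]
tool_rot: [180.0, 0.0, 81.8]
force: [-1.2, -0.1, 2.8]
grip_width: 0.0447
grasp_force: 29.9
```

Call:
servo_tool --series '[[[0,0,0.004,0,0,0,0.3],[0,0,0.004,0,0,0,0.3],[0,0,0.004,0,0,0,0.3]]]'

```text
time_s: 38.05
tool_pos: [0.543, -0.1318, 0.0014]
tool_rot: [179.9, 0.0, 81.8]
force: [-0.2, 0.5, 4.7]
grip_width: 0.0449
grasp_force: 29.9
```

Call:
servo_tool --series '[[[0,0,0,0,0,0,0.7],[0,0,0,0,0,0,0.7],[0,0,0,0,0,0,0.7],[0,0,0,0,0,0,0.7],[0,0,0,0,0,0,0.7],[0,0,-0.08,0,0,0,0.7],[0,0,-0.2,0,0,0,0.7],[0,0,-0.34,0,0,0,0.7],[0.12,0,-0.4,0,0,0,0.7],[0.24,0,-0.4,0,0,0,0.7],[0.36,0,-0.4,0,0,0,0.7],[0.4,0,-0.4,0,0,0,0.7]]]'

```text
time_s: 39.05
tool_pos: [0.5603, -0.0057, 0.1219]
tool_rot: [179.9, -0.2, 82.1]
force: [0.4, 0.9, -0.3]
grip_width: 0.0611
grasp_force: 0.0
```

Call:
servo_tool --series '[[[0.1,0,0,0,0,0,0],[0.2,0,0,0,0,0,0],[0.3,0,0,0,0,0,0],[0.3,0,0,0,0,-0.04,0],[0.3,0,0,0,0,-0.08,0],[0.3,0,0,0,0,-0.12,0],[0.3,0,0,0,0,-0.16,0],[0.3,0,0,0,0,-0.2,0],[0.3,0,0,0,0,-0.24,0],[0.3,0,0,0,0,-0.28,0],[0.3,0,0,0,0,-0.32,0],[0.3,0,0,0,0,-0.32,0]]]'

```text
time_s: 40.05
tool_pos: [0.5724, 0.0759, 0.1204]
tool_rot: [-180.0, -0.0, 139.5]
force: [0.4, -0.3, -1.0]
grip_width: 0.0008
grasp_force: 0.0
```

```bash
python3 - <<'E' 2>/dev/null
from h import *
st(); q=pol(.062,SY+np.pi/2); print("cradle_left",q,"right",pol(.062,SY-np.pi/2))
for n in("top","side"):
    c=cam(n); print(n)
    bench_bat(c,(.49,.62),(-.215,-.08),.044,40); bench_bat(c,(.45,.60),(-.35,-.225),.044,40)
    plane(n,q)
    for k,v in bats(c,RA,RO).items(): print(k,v)
plan((*rk(.116,-.06),.13,207.4,0,1))
E
```

```text
{'time_s': 40.05, 'tool_pos': [0.5724, 0.0759, 0.1204], 'tool_rot': [-179.9622, -0.044, 139.5279], 'force': [0.4377, -0.2863, -1.0159], 'grip_width': 0.0008, 'grasp_force': 0.0, 'qpos': [27.7393, 17.2767, -44.6115, 97.6672, 12.7778, 70.3647, 29.6075]}
cradle_left [ 0.53871306 -0.15411529] right [ 0.52128694 -0.27688471]
top
dark 235 c 541.2 -158.4 wl 62.1 42.3 ang 87.4
dark 1 c 552.1 -184.2 wl 0.0 0.0 ang 0.0
orange 16 [ 0.5368 -0.196 ]
dark 250 c 525.5 -274.1 wl 60.5 42.4 ang 82.5
orange 10 [ 0.5274 -0.2335]
top plane 122 slope [-0.014 -0.089] z 0.0455 std 0.0019
c (np.int32(336), array([0.0235, 0.0529, 0.0828]), array([ 0.0528, -0.0588]))
side
dark 87 c 542.4 -151.2 wl 35.8 42.6 ang 1.7
dark 1 c 526.6 -170.8 wl 0.0 0.0 ang 0.0
orange 16 [ 0.5357 -0.1928]
dark 101 c 528.5 -277.2 wl 43.7 57.8 ang 2.6
dark 1 c 542.2 -256.9 wl 0.0 0.0 ang 0.0
orange 1 [ 0.5299 -0.235 ]
side plane 45 slope [-0.018 -0.169] z 0.0469 std 0.0016
a (np.int32(109), array([0.0799, 0.1077, 0.1343]), array([0.1079, 0.0585]))
b (np.int32(261), array([0.0162, 0.0745, 0.1334]), array([ 0.0747, -0.0005]))
c (np.int32(250), array([0.0221, 0.0753, 0.1313]), array([ 0.0757, -0.0589]))
1
[0.463, 0.39, -0.03, -0.0, 0.0, -0.378, 0] x 1
```

The left battery sits about 4 mm too far inward, with its inner end up on the stop. I'll regrip it and shift it outward.

```bash
python3 - <<'E' 2>/dev/null
from h import *
plan((.5426,-.1318,.11,81.9,.7,1))
E
```

```text
1
[-0.376, -0.591, 0.036, -0.0, 0.0, 0.319, 0.7] x 1
```

Call:
servo_tool --series '[[[-0.05,-0.1,0,0,0,0.04,0.75],[-0.1,-0.2,0,0,0,0.08,0.75],[-0.15,-0.3,0,0,0,0.12,0.75],[-0.2,-0.4,0,0,0,0.16,0.75],[-0.3,-0.5,0,0,0,0.2,0.75],[-0.376,-0.591,0,0,0,0.24,0.75],[-0.376,-0.591,0.03,0,0,0.28,0.75],[-0.376,-0.591,0.036,0,0,0.319,0.75],[-0.376,-0.591,0.036,0,0,0.319,0.75],[-0.376,-0.591,0.036,0,0,0.319,0.75],[-0.376,-0.591,0.036,0,0,0.319,0.75],[-0.376,-0.591,0.036,0,0,0.319,0.75]]]'

```text
time_s: 41.45
tool_pos: [0.5431, -0.1311, 0.1105]
tool_rot: [180.0, 0.0, 82.1]
force: [0.7, 0.4, 0.1]
grip_width: 0.0639
grasp_force: 0.0
```

```bash
python3 - <<'E' 2>/dev/null
from h import *
st(); plan((.5426,-.1318,.0015,81.9,.75,1))
E
```

```text
{'time_s': 41.45, 'tool_pos': [0.5431, -0.1311, 0.1105], 'tool_rot': [179.9631, 0.0106, 82.1217], 'force': [0.7078, 0.4449, 0.0587], 'grip_width': 0.0639, 'grasp_force': 0.0, 'qpos': [38.7052, 12.787, -31.4064, 101.3193, 7.1653, 67.8381, -2.654]}
1
[-0.002, -0.002, 0.363, 0.0, 0.0, 0.001, 0.75] x 1
```

Call:
servo_tool --series '[[[0,0,0.1,0,0,0,0.75],[0,0,0.2,0,0,0,0.75],[0,0,0.28,0,0,0,0.75],[0,0,0.33,0,0,0,0.75],[0,0,0.36,0,0,0,0.75],[0,0,0.36,0,0,0,0.75],[0,0,0.36,0,0,0,0.75],[0,0,0.36,0,0,0,0.3],[0,0,0.36,0,0,0,0.3],[0,0,0.36,0,0,0,0.3],[0,0,0.36,0,0,0,0.3],[0,0,0.36,0,0,0,0.3]]]'

```text
time_s: 42.45
tool_pos: [0.5434, -0.132, 0.0029]
tool_rot: [179.9, 0.0, 81.9]
force: [-0.5, 0.3, 2.8]
grip_width: 0.0449
grasp_force: 29.9
```

Call:
servo_tool --series '[[[0,0,0,0,0,0,0.3],[0,0,-0.02,0,0,0,0.3],[0.008,0,-0.035,0,0,0,0.3],[0.017,0,-0.035,0,0,0,0.3],[0.017,0,-0.035,0,0,0,0.3],[0.017,0,-0.015,0,0,0,0.3],[0.017,0,0.0,0,0,0,0.3],[0.017,0,0.005,0,0,0,0.3],[0.017,0,0.005,0,0,0,0.3],[0.017,0,0.005,0,0,0,0.3]]]'

```text
time_s: 43.28
tool_pos: [0.5451, -0.1268, 0.002]
tool_rot: [179.8, 0.0, 81.9]
force: [-1.1, 1.1, 10.1]
grip_width: 0.0452
grasp_force: 30.0
```

Call:
servo_tool --series '[[[0,0,-0.005,0,0,0,0.7],[0,0,-0.005,0,0,0,0.7],[0,0,-0.005,0,0,0,0.7],[0,0,-0.005,0,0,0,0.7],[0,0,-0.005,0,0,0,0.7],[0,0,-0.08,0,0,0,0.7],[0,0,-0.2,0,0,0,0.7],[0,0,-0.34,0,0,0,0.7],[0.12,0,-0.4,0,0,0,0.7],[0.24,0,-0.4,0,0,0,0.7],[0.36,0,-0.4,0,0,0,0.7],[0.4,0,-0.4,0,0,0,0.7]]]'

```text
time_s: 44.28
tool_pos: [0.5607, -0.0009, 0.1215]
tool_rot: [179.9, -0.2, 82.3]
force: [-0.5, 0.9, 0.2]
grip_width: 0.061
grasp_force: 0.0
```

Call:
servo_tool --series '[[[0.1,0,0,0,0,0,0],[0.2,0,0,0,0,0,0],[0.3,0,0,0,0,0,0],[0.3,0,0,0,0,-0.04,0],[0.3,0,0,0,0,-0.08,0],[0.3,0,0,0,0,-0.12,0],[0.3,0,0,0,0,-0.16,0],[0.3,0,0,0,0,-0.2,0],[0.3,0,0,0,0,-0.24,0],[0.3,0,0,0,0,-0.28,0],[0.3,0,0,0,0,-0.32,0],[0.3,0,0,0,0,-0.32,0]]]'

```text
time_s: 45.28
tool_pos: [0.5726, 0.0808, 0.12]
tool_rot: [-180.0, -0.0, 139.7]
force: [-0.0, 0.7, -0.6]
grip_width: 0.0006
grasp_force: 0.0
```

```bash
python3 - <<'E' 2>/dev/null
from h import *
st(); q=pol(.062,SY+np.pi/2)
for n in("top","side"):
    c=cam(n); print(n)
    bench_bat(c,(.49,.62),(-.215,-.08),.044,40)
    plane(n,q)
for k,v in bats(cam("top"),RA,RO).items(): print(k,v)
plan((*rk(.118,-.06),.13,207.4,0,1))
E
```

```text
{'time_s': 45.2833, 'tool_pos': [0.5726, 0.0808, 0.12], 'tool_rot': [-179.9585, -0.0479, 139.7082], 'force': [-0.0499, 0.7199, -0.6293], 'grip_width': 0.0006, 'grasp_force': 0.0, 'qpos': [29.1107, 18.064, -47.063, 97.5022, 13.9101, 70.5752, 28.4795]}
top
dark 250 c 542.2 -154.3 wl 58.0 48.7 ang 79.1
dark 1 c 598.5 -172.1 wl 0.0 0.0 ang 0.0
orange 6 [ 0.5368 -0.1877]
orange 2 [ 0.5304 -0.1961]
top plane 149 slope [-0.018 -0.005] z 0.0426 std 0.0021
side
dark 108 c 543.7 -153.6 wl 56.6 34.8 ang 88.4
side plane 53 slope [-0.037 -0.039] z 0.0438 std 0.0021
c (np.int32(335), array([0.0236, 0.053 , 0.0828]), array([ 0.0529, -0.0588]))
1
[0.45, 0.385, -0.031, -0.0, 0.0, -0.377, 0] x 1
```

b now lies level in the left cradle. Next is battery c.

Call:
servo_tool --series '[[[0.1,0.09,0,0,0,-0.039,0],[0.2,0.18,0,0,0,-0.078,0],[0.3,0.27,0,0,0,-0.117,0],[0.4,0.35,0,0,0,-0.156,0],[0.45,0.385,0,0,0,-0.195,0],[0.45,0.385,0,0,0,-0.234,0],[0.45,0.385,-0.03,0,0,-0.273,0],[0.45,0.385,-0.03,0,0,-0.312,0],[0.45,0.385,-0.03,0,0,-0.351,0],[0.45,0.385,-0.03,0,0,-0.377,0],[0.45,0.385,-0.03,0,0,-0.377,0],[0.45,0.385,-0.03,0,0,-0.377,0]]]'

```text
time_s: 46.73
tool_pos: [0.5452, 0.2566, 0.1295]
tool_rot: [180.0, -0.0, -152.8]
force: [-0.1, -0.1, -0.1]
grip_width: 0.0004
grasp_force: 0.0
```

```bash
python3 - <<'E' 2>/dev/null
from h import *
st();print(rack_xy(RA,RO,get_obs()["tool_pos"][:2])); plan((*rk(.118,-.06),.018,207.4,0,1))
for k,v in bats(cam("side"),RA,RO).items(): print(k,v)
E
```

```text
{'time_s': 46.7333, 'tool_pos': [0.5452, 0.2566, 0.1295], 'tool_rot': [179.9842, -0.0134, -152.7742], 'force': [-0.0808, -0.0504, -0.0919], 'grip_width': 0.0004, 'grasp_force': 0.0, 'qpos': [20.5974, 26.6816, -62.0903, 93.1785, 24.2396, 74.9732, 71.8206]}
[[ 0.1178681  -0.05989114]]
1
[-0.001, -0.0, 0.372, 0.0, -0.0, -0.001, 0] x 1
c (np.int32(117), array([0.0258, 0.0536, 0.0819]), array([ 0.0536, -0.0574]))
```

Call:
servo_tool --series '[[[0,0,0.1,0,0,0,0],[0,0,0.2,0,0,0,0],[0,0,0.28,0,0,0,0],[0,0,0.34,0,0,0,0],[0,0,0.37,0,0,0,0],[0,0,0.38,0,0,0,0],[0,0,0.38,0,0,0,0],[0,0,0.38,0,0,0,0],[0,0,0.38,0,0,0,0]]]'

```text
time_s: 47.53
tool_pos: [0.5462, 0.2573, 0.0171]
tool_rot: [-180.0, 0.1, -152.6]
force: [-0.2, -0.3, -0.4]
grip_width: 0.0007
grasp_force: 0.0
```

```bash
python3 - <<'E' 2>/dev/null
from h import *
st(); print(rack_xy(RA,RO,get_obs()["tool_pos"][:2])); plan((*rk(.0515,-.06),.0148,207.4,0,1))
E
```

```text
{'time_s': 47.5333, 'tool_pos': [0.5462, 0.2573, 0.0171], 'tool_rot': [-179.9831, 0.1326, -152.6319], 'force': [-0.2185, -0.3246, -0.3581], 'grip_width': 0.0007, 'grasp_force': 0.0, 'qpos': [16.9126, 33.0541, -57.2781, 99.3248, 30.5636, 64.6223, 67.6179]}
[[ 0.11905961 -0.05975349]]
1
[0.225, -0.001, 0.007, -0.0, 0.001, -0.0, 0] x 1
```

Call:
servo_tool --series '[[[0,0,0.006,0,0,0,0],[0.02,0,0.006,0,0,0,0],[0.04,0,0.006,0,0,0,0],[0.06,0,0.006,0,0,0,0],[0.085,0,0.006,0,0,0,0],[0.11,0,0.006,0,0,0,0],[0.135,0,0.006,0,0,0,0],[0.155,0,0.006,0,0,0,0],[0.175,0,0.006,0,0,0,0],[0.19,0,0.006,0,0,0,0],[0.2,0,0.006,0,0,0,0],[0.2,0,0.006,0,0,0,0]]]'

```text
time_s: 48.53
tool_pos: [0.4913, 0.2286, 0.0138]
tool_rot: [-180.0, -0.0, -152.6]
force: [-0.3, 0.5, -1.0]
grip_width: 0.0003
grasp_force: 0.0
```

```bash
python3 - <<'E' 2>/dev/null
from h import *
st(); print(rack_xy(RA,RO,get_obs()["tool_pos"][:2])); plan((*rk(.0515,-.06),.0148,207.4,0,1))
E
```

```text
{'time_s': 48.5333, 'tool_pos': [0.4913, 0.2286, 0.0138], 'tool_rot': [-179.9689, -0.0361, -152.6096], 'force': [-0.2796, 0.5367, -0.9929], 'grip_width': 0.0003, 'grasp_force': 0.0, 'qpos': [23.5267, 26.8507, -61.0157, 107.9961, 26.8549, 61.111, 68.9901]}
[[ 0.05713457 -0.05998863]]
1
[0.019, -0.0, -0.003, -0.0, -0.0, -0.0, 0] x 1
```

Call:
servo_tool --series '[[[0.006,0,-0.003,0,0,0,0],[0.012,0,-0.003,0,0,0,0],[0.018,0,-0.003,0,0,0,0],[0.018,0,-0.003,0,0,0,0],[0.018,0,-0.003,0,0,0,0],[0.018,0,-0.003,0,0,0,0],[0.01,0,-0.003,0,0,0,0],[0.0,0,-0.01,0,0,0,0],[0.0,0,-0.06,0,0,0,0],[0.0,0,-0.14,0,0,0,0],[0.0,0,-0.22,0,0,0,0],[0.0,0,-0.22,0,0,0,0]]]'

```text
time_s: 49.53
tool_pos: [0.4948, 0.2315, 0.0852]
tool_rot: [-180.0, 0.4, -152.6]
force: [0.8, 0.7, -0.4]
grip_width: 0.0008
grasp_force: 0.0
```

Call:
servo_tool --series '[[[0.04,0,0,0,0,0,0.8],[0.1,0,0,0,0,0,0.8],[0.16,0,0,0,0,0,0.8],[0.22,0,0,0,0,0,0.8],[0.23,0,0,0,0,0,0.8],[0.23,0,0,0,0,0,0.8],[0.23,0,0,0,0,0,0.8],[0.23,0,0,0,0,0,0.8],[0.23,0,0,0,0,0,0.8],[0.23,0,0,0,0,0,0.8]]]'

```text
time_s: 50.37
tool_pos: [0.4311, 0.1981, 0.08]
tool_rot: [179.9, 0.0, -152.6]
force: [-0.3, 0.1, 0.7]
grip_width: 0.0593
grasp_force: 0.0
```

```bash
python3 - <<'E' 2>/dev/null
from h import *
st(); print(rack_xy(RA,RO,get_obs()["tool_pos"][:2])); plan((*rk(-.0125,-.06),.0045,207.4,.8,1))
for k,v in bats(cam("side"),RA,RO).items(): print(k,v)
E
```

```text
{'time_s': 50.3667, 'tool_pos': [0.4311, 0.1981, 0.08], 'tool_rot': [179.9254, 0.0298, -152.5797], 'force': [-0.2565, 0.1347, 0.7413], 'grip_width': 0.0593, 'grasp_force': 0.0, 'qpos': [40.4851, 10.8026, -72.4039, 113.3476, 11.4071, 63.7713, 80.7095]}
[[-0.01036556 -0.05932729]]
1
[0.007, -0.003, 0.252, 0.0, 0.0, 0.0, 0.8] x 1
a (np.int32(178), array([-0.0104,  0.0323,  0.0753]), array([0.0323, 0.06  ]))
c (np.int32(115), array([-0.0178,  0.0092,  0.0349]), array([ 0.0089, -0.0597]))
```

Call:
servo_tool --series '[[[0.007,-0.002,0,0,0,0,0.8],[0.007,-0.002,0.07,0,0,0,0.8],[0.007,-0.002,0.14,0,0,0,0.8],[0.007,-0.002,0.2,0,0,0,0.8],[0.007,-0.002,0.24,0,0,0,0.8],[0.007,-0.002,0.25,0,0,0,0.8],[0.007,-0.002,0.25,0,0,0,0.8],[0.007,-0.002,0.25,0,0,0,0.8]]]'

```text
time_s: 51.08
tool_pos: [0.4294, 0.1962, 0.0053]
tool_rot: [180.0, 0.0, -152.6]
force: [0.1, -0.1, 0.5]
grip_width: 0.0696
grasp_force: 0.0
```

Call:
servo_tool --series '[[[0,0,0,0,0,0,0.3],[0,0,0,0,0,0,0.3],[0,0,0,0,0,0,0.3],[0,0,0,0,0,0,0.3],[0,0,0,0,0,0,0.3],[0,0,0,0,0,0,0.3],[0,0,0,0,0,0,0.3]]]' --grip_force 30

```text
time_s: 51.67
tool_pos: [0.4293, 0.1958, 0.005]
tool_rot: [-180.0, 0.0, -152.6]
force: [-0.2, 0.3, 1.6]
grip_width: 0.0451
grasp_force: 30.0
```

```bash
python3 - <<'E' 2>/dev/null
from h import *
st(); r=rack_xy(RA,RO,get_obs()["tool_pos"][:2])[0]; print(r); off=.0115-r[0]; print("off",off)
p=pol(.062+off,SY+np.pi)+[.001,0]; print(p); plan((*p,.11,171.9,0,1))
E
```

```text
{'time_s': 51.6667, 'tool_pos': [0.4293, 0.1958, 0.005], 'tool_rot': [-179.9813, 0.0191, -152.6145], 'force': [-0.2146, 0.2565, 1.5987], 'grip_width': 0.0451, 'grasp_force': 29.9752, 'qpos': [32.6332, 18.6452, -66.3411, 117.6497, 20.6112, 56.3898, 73.0788]}
[-0.012998 -0.060498]
off 0.024497997401352178
[ 0.44536041 -0.20334415]
1
[0.564, -1.206, -0.35, -0.0, 0.0, 0.197, 0] x 1
```

Call:
servo_tool --series '[[[0,0,-0.06,0,0,0,0.3],[0,0,-0.14,0,0,0,0.3],[0,0,-0.24,0,0,0,0.3],[0,0,-0.34,0,0,0,0.3],[0.05,-0.1,-0.4,0,0,0,0.3],[0.1,-0.2,-0.4,0,0,0,0.3],[0.15,-0.3,-0.4,0,0,0,0.3],[0.19,-0.4,-0.4,0,0,0,0.3],[0.23,-0.5,-0.4,0,0,0,0.3],[0.28,-0.6,-0.4,0,0,0,0.3],[0.28,-0.6,-0.4,0,0,0,0.3],[0.28,-0.6,-0.4,0,0,0,0.3]]]'

```text
time_s: 52.67
tool_pos: [0.4369, -0.0043, 0.1245]
tool_rot: [180.0, -0.0, -152.9]
force: [-0.4, 1.0, -0.6]
grip_width: 0.0452
grasp_force: 30.0
```

```bash
python3 - <<'E' 2>/dev/null
from h import *
st(); plan((.4454,-.2033,.11,171.9,0,1))
E
```

```text
{'time_s': 52.6667, 'tool_pos': [0.4369, -0.0043, 0.1245], 'tool_rot': [179.9611, -0.025, -152.8518], 'force': [-0.4144, 1.0259, -0.605], 'grip_width': 0.0452, 'grasp_force': 29.9772, 'qpos': [60.9772, -6.1779, -59.6483, 115.0058, -5.7615, 68.2658, 120.7663]}
1
[0.277, -0.603, 0.048, 0.0, -0.0, 0.196, 0] x 1
```

Call:
servo_tool --series '[[[0.04,-0.09,0,0,0,0.03,0.3],[0.08,-0.18,0,0,0,0.06,0.3],[0.12,-0.27,0,0,0,0.09,0.3],[0.16,-0.36,0,0,0,0.12,0.3],[0.2,-0.44,0,0,0,0.15,0.3],[0.24,-0.52,0.02,0,0,0.18,0.3],[0.265,-0.58,0.04,0,0,0.196,0.3],[0.277,-0.603,0.048,0,0,0.196,0.3],[0.277,-0.603,0.048,0,0,0.196,0.3],[0.277,-0.603,0.048,0,0,0.196,0.3],[0.277,-0.603,0.048,0,0,0.196,0.3],[0.277,-0.603,0.048,0,0,0.196,0.3]]]'

```text
time_s: 53.67
tool_pos: [0.4473, -0.1997, 0.1109]
tool_rot: [-180.0, 0.0, 172.3]
force: [0.3, -0.2, -1.0]
grip_width: 0.0451
grasp_force: 30.0
```

```bash
python3 - <<'E' 2>/dev/null
from h import *
st(); plan((.4454,-.2033,.004,171.9,0,1))
E
```

```text
{'time_s': 53.6667, 'tool_pos': [0.4473, -0.1997, 0.1109], 'tool_rot': [-179.9711, 0.0275, 172.3134], 'force': [0.3458, -0.1778, -0.997], 'grip_width': 0.0451, 'grasp_force': 29.977, 'qpos': [70.3532, 5.6536, -51.2502, 109.7858, 4.823, 66.7096, 99.6446]}
1
[0.005, -0.013, 0.356, -0.0, 0.0, 0.002, 0] x 1
```

Call:
servo_tool --series '[[[0.003,-0.007,0,0,0,0,0.3],[0.003,-0.01,0.08,0,0,0,0.3],[0.003,-0.01,0.16,0,0,0,0.3],[0.003,-0.01,0.22,0,0,0,0.3],[0.003,-0.01,0.27,0,0,0,0.3],[0.003,-0.01,0.28,0,0,0,0.3],[0.003,-0.01,0.28,0,0,0,0.3],[0.003,-0.01,0.28,0,0,0,0.3]]]'

```text
time_s: 54.33
tool_pos: [0.4461, -0.2043, 0.0273]
tool_rot: [-180.0, 0.1, 172.1]
force: [0.0, -0.1, 0.6]
grip_width: 0.0453
grasp_force: 30.0
```

```bash
python3 - <<'E' 2>/dev/null
from h import *
st(); plan((.4454,-.2033,.003,171.9,0,1))
E
```

```text
{'time_s': 54.3333, 'tool_pos': [0.4461, -0.2043, 0.0273], 'tool_rot': [-179.9712, 0.0549, 172.1485], 'force': [0.035, -0.1441, 0.602], 'grip_width': 0.0453, 'grasp_force': 29.977, 'qpos': [67.5305, 13.0081, -49.8093, 114.5503, 11.7897, 57.4665, 94.2113]}
1
[0.003, 0.003, 0.081, -0.0, 0.0, 0.001, 0] x 1
```

Call:
servo_tool --series '[[[0.002,0.002,0.03,0,0,0,0.3],[0.002,0.002,0.06,0,0,0,0.3],[0.002,0.002,0.078,0,0,0,0.3],[0.002,0.002,0.078,0,0,0,0.3],[0.002,0.002,0.078,0,0,0,0.3]]]'

```text
time_s: 54.75
tool_pos: [0.4448, -0.2035, 0.0027]
tool_rot: [180.0, -0.0, 172.1]
force: [0.3, 0.5, -0.8]
grip_width: 0.0452
grasp_force: 30.0
```

Call:
servo_tool --series '[[[0,0,0.006,0,0,0,0.3],[0,0,0.006,0,0,0,0.3],[0,0,0.006,0,0,0,0.3]]]'

```text
time_s: 55.0
tool_pos: [0.4449, -0.2036, 0.0013]
tool_rot: [-180.0, -0.0, 172.1]
force: [0.1, 0.2, -0.2]
grip_width: 0.0454
grasp_force: 30.0
```

Call:
servo_tool --series '[[[0,0,0.003,0,0,0,0.3],[0,0,0.003,0,0,0,0.3],[0,0,0.003,0,0,0,0.7],[0,0,0.003,0,0,0,0.7],[0,0,0.003,0,0,0,0.7],[0,0,0.003,0,0,0,0.7],[0,0,0.003,0,0,0,0.7],[0,0,-0.08,0,0,0,0.7],[0,0,-0.2,0,0,0,0.7],[0,0,-0.34,0,0,0,0.7],[0,0,-0.4,0,0,0,0.7]]]'

```text
time_s: 55.92
tool_pos: [0.4474, -0.2042, 0.1257]
tool_rot: [-179.8, 0.3, 172.2]
force: [2.0, -0.5, 0.2]
grip_width: 0.0611
grasp_force: 0.0
```

Call:
servo_tool --series '[[[0,-0.1,0,0,0,0,0.7],[0,0.1,0,0,0,0,0.7],[0,0.2,0,0,0,0,0.7],[0,0.3,0,0,0,0,0.7],[0,0.4,0,0,0,0,0.7],[0,0.5,0,0,0,0,0.7],[0,0.6,0,0,0,0,0.7],[0,0.7,0,0,0,0,0.7],[0,0.75,0,0,0,0,0.7],[0,0.75,0,0,0,0,0.7],[0,0.75,0,0,0,0,0.7]]]'

```text
time_s: 56.83
tool_pos: [0.4757, 0.0199, 0.1213]
tool_rot: [-180.0, -0.0, 172.3]
force: [0.2, -0.8, 0.2]
grip_width: 0.0608
grasp_force: 0.0
```

```bash
cat > chk.py <<'E'
from h import *
st(); C=np.array([.531,-.2155])
for nm,a in (("front",SY+np.pi),("left",SY+np.pi/2),("right",SY-np.pi/2)):
    q=C+.062*np.array([np.cos(a),np.sin(a)]); print("==",nm,q.round(4),"axis",round(np.degrees(a)%180,1))
    for n in("top","side"):
        bench_bat(cam(n),(q[0]-.045,q[0]+.045),(q[1]-.045,q[1]+.045),.044,40); plane(n,q)
c=cam("top"); H=hsv(c); f=c["frame"].astype(int); V,U=np.mgrid[0:400,0:640]
P=ray(c,np.c_[U.ravel(),V.ravel()],.026)[:,:2].reshape(400,640,2)-C
r=np.hypot(P[...,0],P[...,1]); an=np.arctan2(P[...,1],P[...,0])
m=(f.max(2)<70)&(r>.104)&(r<.12)&(abs((an-np.pi-SY+np.pi)%(2*np.pi)-np.pi)<.4)
for k in cc(m,2): print("notch",k[0],((np.angle(np.exp(1j*(an[k[2]]-np.pi-SY)))).mean()).round(3))
E
python3 chk.py 2>/dev/null
```

```text
{'time_s': 56.8333, 'tool_pos': [0.4757, 0.0199, 0.1213], 'tool_rot': [-179.9761, -0.0016, 172.2601], 'force': [0.1766, -0.8313, 0.2326], 'grip_width': 0.0608, 'grasp_force': 0.0, 'qpos': [57.2266, 3.8666, -63.8272, 110.5087, 3.7714, 67.8347, 74.2861]}
== front [ 0.4696 -0.2068] axis 171.9
dark 274 c 466.9 -208.2 wl 46.9 59.1 ang 86.1
dark 16 c 503.9 -247.1 wl 19.3 7.9 ang 9.9
top plane 161 slope [ 0.004 -0.011] z 0.0422 std 0.002
dark 129 c 475.0 -213.2 wl 46.4 48.8 ang 86.8
dark 4 c 511.7 -247.9 wl 3.2 8.1 ang 15.2
side plane 68 slope [-0.036 -0.024] z 0.0436 std 0.0021
== left [ 0.5397 -0.1541] axis 81.9
dark 241 c 533.9 -153.7 wl 59.1 51.2 ang 87.4
dark 6 c 497.4 -192.3 wl 2.9 12.2 ang 11.6
top plane 154 slope [-0.021 -0.011] z 0.0422 std 0.002
dark 128 c 539.9 -158.0 wl 66.3 38.7 ang 75.9
dark 4 c 497.0 -193.6 wl 3.3 4.3 ang 15.2
side plane 55 slope [ 0.139 -0.012] z 0.0438 std 0.0015
== right [ 0.5223 -0.2769] axis 81.9
dark 310 c 523.3 -272.4 wl 62.0 54.2 ang 85.6
dark 6 c 485.2 -233.0 wl 0.0 14.9 ang 86.1
top plane 204 slope [-0.032  0.009] z 0.0425 std 0.0019
dark 211 c 528.7 -275.1 wl 47.9 67.5 ang 7.3
dark 8 c 488.1 -234.7 wl 16.3 4.1 ang 13.9
side plane 138 slope [-0.015 -0.002] z 0.0435 std 0.0019
notch 9 -0.012
```

All three batteries lie level in separate cradles, within about 5 mm of centre. The notch is within about 0.01 rad of the mark and the arm is clear, so I'm handing in.

```bash
python3 -c "
from cell import env
print(env.sign_off())"
```

```text
the job is handed in; nothing more can be done
None
```

I handed the job in at about 57 s robot time, with no verdict shown: by camera the notch is within about 0.01 rad of the mark and all three batteries lie level, one to a cradle, within about 5 mm of centre; battery a tipped off the rack after its push and was laid on the bench and regripped (then slipped from the grip while being lowered, landing in its cradle), while b and c were taken by the overhang.

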